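# Load the setters and check the bisque blanks with the thermometer

### The job

Lay each bisque blank fully home and flat in the setter block whose recess has its outline. When all are in, take the infrared thermometer off its rest and read each blank in turn, the large round one first, then the small round, the square and the oblong (leave out any that are missing): hold the thermometer still for two seconds with its measuring spot, 80 mm in front of the lens, on the middle of the blank's top face and the beam straight down onto it. Then hang the thermometer back on its rest, all blanks still in their setters, without knocking the other things on the bench about.

Things in the scene. Friction and masses are not known exactly. Their poses are not given: they have to be found in the camera images.
- big_disc: large round blank of bisque-fired clay, round, 62 mm diameter, 18 mm thick, about 0.1 kg or less, lying flat on the table; may be absent. Origin at its centre (9 mm below its top face), z through its thickness.
- small_disc: small round blank of bisque-fired clay, round, 46 mm diameter, 18 mm thick, about 0.1 kg or less, lying flat on the table; may be absent. Origin at its centre (9 mm below its top face), z through its thickness.
- square_tile: square blank of bisque-fired clay, 54 x 54 mm square, sides along its x and y, 18 mm thick, about 0.1 kg or less, lying flat on the table; may be absent. Origin at its centre (9 mm below its top face), z through its thickness.
- oblong_tile: oblong blank of bisque-fired clay, oblong, 66 mm along its x by 38 mm along its y, 18 mm thick, about 0.1 kg or less, lying flat on the table; may be absent. Origin at its centre (9 mm below its top face), z through its thickness.
- big_setter: setter for the large round blank: fixed plaster block 90 x 90 x 24 mm high with a flat-floored recess 6 mm deep in the middle of its top: the blank's outline plus 2.5 mm all round, along the block's axes (round, 62 mm diameter). Origin: centre of its underside on the table, z up. Recess floor at z = 18 mm; a seated blank's centre is at z = 27, its top at 36 mm.
- small_setter: setter for the small round blank: fixed plaster block 90 x 90 x 24 mm high with a flat-floored recess 6 mm deep in the middle of its top: the blank's outline plus 2.5 mm all round, along the block's axes (round, 46 mm diameter). Origin: centre of its underside on the table, z up. Recess floor at z = 18 mm; a seated blank's centre is at z = 27, its top at 36 mm.
- square_setter: setter for the square blank: fixed plaster block 90 x 90 x 24 mm high with a flat-floored recess 6 mm deep in the middle of its top: the blank's outline plus 2.5 mm all round, along the block's axes (54 x 54 mm square, sides along its x and y). Origin: centre of its underside on the table, z up. Recess floor at z = 18 mm; a seated blank's centre is at z = 27, its top at 36 mm.
- oblong_setter: setter for the oblong blank: fixed plaster block 90 x 90 x 24 mm high with a flat-floored recess 6 mm deep in the middle of its top: the blank's outline plus 2.5 mm all round, along the block's axes (oblong, 66 mm along its x by 38 mm along its y). Origin: centre of its underside on the table, z up. Recess floor at z = 18 mm; a seated blank's centre is at z = 27, its top at 36 mm.
- thermometer: IR thermometer, 0.16 kg, hung in its rest. Origin: centre of its flange's underside, z up. Flange 50 (x) x 76 (y) x 8 mm, z 0 to 8; black grip above 40 (x) x 28 (y) mm, z 8 to 78, to be pinched across y; grey cap of the same width, z 78 to 88. Below, a head 36 (x) x 34 (y) mm down to z -58, then a 26 mm thick barrel slanting down and to -x, 30 degrees off z, so the beam is 30 degrees off the grip's axis.
- lens (a point): the thermometer's lens at the end of the slanting barrel, at x = -22.5, y = 0, z = -89 mm in the thermometer's frame. The straight line from lens to spot is the beam.
- spot (a point): the thermometer's measuring spot: the (unseen) point 80 mm in front of the lens along the beam, at x = -62.5, y = 0, z = -158 mm in the thermometer's frame. A reading is taken when this point lies on the middle of the top face to be measured.
- rest: fixed steel rest of the thermometer. Origin: centre of its underside on the table, z up. Two level prongs along x (x -39 to 39 mm, y 23 to 37 and -37 to -23), tops at z = 130 mm, on a back post at x 38 to 50 mm; open above and at -x. The thermometer hangs with its head between the prongs, flange on them: its origin at about x 0, y 0, z 130 mm of the rest, axes along the rest's, barrel to -x.
- glaze_jar: bystander: glass jar, 52 dia x 75 high, loose. Origin under its centre. Not part of the job.
- bowl: bystander: white bowl, 110 dia x 50 high, loose. Origin under its centre. Not part of the job.
- cup: bystander: terracotta cup, 68 dia x 80 high, loose. Origin under its centre. Not part of the job.
- spatula: bystander: spatula, 180 long, lying flat along its own x, loose. Origin under its centre. Not part of the job.
- rib: bystander: flat wooden rib, 100 x 45 x 6, loose. Origin under its centre. Not part of the job.
- squeeze_bottle: bystander: white bottle, 56 dia x 150 high, loose. Origin under its centre. Not part of the job.
- bat_stub: bystander: turned wooden stub, 44 dia x 45 high, loose. Origin under its centre. Not part of the job.
Things that resemble listed ones, but are neither listed nor needed, are in the scene too. What is shaped like the thermometer but orange or red is not meant.

How it is judged:
By the outcome, as a careful person would: the job done as asked, in the order asked, and still so for the second after the job is handed in, with the robot touching nothing.
Of big_disc, small_disc, square_tile, oblong_tile only 3 to 4 are there at a start; the rules pass over those that are not, and their reading is None.
At some moment in a run one of big_disc, small_disc, square_tile, oblong_tile may be knocked a few centimetres aside while the robot is not near it.
Once in a run the grip may slacken for a moment while it holds something.
It also fails if it takes over 210 s, if anything falls off the work surface, if the arm or the gripper's body presses on something with over 40 N, if the wrist force passes 120 N, or if a joint passes its speed limit or range.

### The arm

A 6-joint arm with a two-finger parallel gripper is mounted at the origin on the work surface. World frame = base frame: x ahead of the robot, y to its left, z up, the work surface at z = 0. Lengths are in m, angles in degrees, forces in N, time in s.
With the tool pointing down it reaches from about 0.35 to 0.875 m from the base axis. Payload 4.2 kg.
Tool frame: the origin (TCP) lies between the finger pads; the fingertips stand 14 mm ahead of it and the grasp point (between the pads) lies 5 mm behind it (r.tcp_to_tips is the distance from the TCP to the fingertips, in m); y points along the fingers, x is the direction in which the jaws open and shut, and the axes are right-handed (so a half turn about y gives the same grasp; the last joint's range is limited). The gripper opens to 87 mm and grips with 3 to 60 N. Pads are 19 mm wide; open, the fingers measure 117 mm over their backs; the gripper's body (75 mm by 190 mm) begins 51 mm behind the grasp point.
Start: joints at [-60.699, 22.042, 0.453, 0, -68.411, -14.817], TCP at [0.156, -0.605, 0.237] pointing down, gripper open.
Joint ranges: [-179.83, 179.83], [-69.29, 118.12], [-61.27, 80.66], [-181.25, 117.63], [-171.15, -9.14], [-177.46, 177.46]. Speed limits (degrees/s): [159.86, 159.86, 180, 180, 180, 180].

### API

Orientations are given as a 3x3 rotation matrix whose columns are the frame's x, y, z axes.
In Python, from station import sense, optics, ticket, r gives the robot as it stands.
- The arm moves only by the tool carry_out, never from a script. Its argument "steps" is a list that holds one entry, the list of rows, each a list of 6 numbers: the shift along the world's x, y, z in cm, then the turn, a rotation vector about the world's x, y, z in rad. A call has 1 to 20 rows; each row is the pose to reach, as a shift and turn from the pose commanded when the call began; what a row does not reach only later rows make up. A row lasts 1/8 s, in which the tool goes at most 62.5 mm and 10.7 degrees, less where a joint would pass 70% of its speed; a pose out of reach is approached as far as the arm can. A call with a gripper value outside its range is refused whole. "fingers" is the closure in counts, from 0 (fully open) to 255 (shut), set as the call begins (left out, the last holds). The fingers move at their own pace and stop on an object; the grip force is fixed at half the most. Time passes only in rows, so rows that repeat a pose let the fingers close. It gives the time, the measured TCP pose, the force and the opening at its end, in the units of the state.
- sense(): the state, without advancing time (a new reading comes with each control period).
- optics.capture(name): name is "scene" or "side" or "wrist"; returns a dict with "image" (384x512x3 uint8, red, green, blue), "fov_y" (degrees; the focal length in pixels is half the picture's height over the tangent of half this angle, whatever the lens; pixels are square), "cx", "cy" (the principal point, pixels), "rvec" (rotation vector, rad) and "tvec" (3), from world to camera coordinates, as OpenCV has them. Camera axes: x right, y down, z forward; pixel columns grow to the right and rows downward; lengths in m; the calibration is good to about 2 mm. The wrist camera is an equidistant fisheye: a pixel r from the principal point sees the ray r / f radians off the axis. A picture is of the moment at which its call begins. There is no depth.
- ticket.finish_job(): hands the job in, once; it reports no verdict.
The state is a dict: "time_s": time; "joints": joint angles; "joint_velocities": joint speeds; "effort": joint torques, N m; "tcp_pos": TCP position; "ee_rot": TCP orientation; "wrist_force": force on the tool from outside, world axes, zero at the start; "moment": the same for the moment, N m; "gripper_width": opening from 0.0 (shut) to 1.0 (fully open).
Only numpy, scipy, OpenCV 4.12 (cv2) and the standard library are available. Lean on these libraries where they do the work, as an engineer would, in place of code of your own. Each camera call takes 0.05 s, during which the arm holds its last target.

## Working session

There is one attempt and no reset: what is moved stays moved. The work goes in short steps, Python scripts to look and compute and a tool call to move; the robot and the scene stay as the last step left them, time stands still between calls to the robot, and variables do not carry over. Pictures are saved under pics/ and viewed, and the job is handed in when it is done.

Besides the shell and the picture viewer there is one more tool, called after "Request:" as name([rows], argument=value, ...), one row to a line, values as JSON. carry_out: Moves the arm, as the interface text tells. Its arguments: {"type":"object","properties":{"steps":{"type":"array","items":{"type":"array","items":{"type":"array","items":{"type":"number"}}}},"fingers":{"type":"number"}},"required":["steps"]}

```bash
mkdir -p pics; ls
cat > h.py <<'E'
import numpy as np, cv2
from station import sense, optics, ticket, r
def cap(n,fn=None):
    c=optics.capture(n)
    if fn: cv2.imwrite('pics/'+fn+'.png',c['image'][:,:,::-1])
    return c
E
python3 - <<'E'
from h import *
s=sense()
print({k:np.round(v,3).tolist() for k,v in s.items()})
for n in ['scene','side','wrist']:
    c=cap(n,n+'0'); print(n,c['fov_y'],c['cx'],c['cy'],c['rvec'],c['tvec'])
    R=cv2.Rodrigues(np.array(c['rvec']))[0]; print('cam pos',-R.T@np.array(c['tvec']), R[2])
E
```

```text
pics
{'time_s': 0.0, 'joints': [-60.699, 22.091, 0.38, -0.033, -68.413, -14.817], 'joint_velocities': [0.053, -0.133, -0.011, 0.049, -0.123, 0.076], 'effort': [-0.001, -39.066, 18.74, 4.22, 0.011, -0.0], 'tcp_pos': [0.156, -0.605, 0.235], 'ee_rot': [[-0.25, -0.001, -0.968], [0.968, 0.002, -0.25], [0.002, -1.0, 0.0]], 'wrist_force': [-0.062, 0.091, 0.23], 'moment': [-0.034, -0.012, -0.016], 'gripper_width': 1.003}
scene 55.16263057330488 255.00314850943633 187.56622277586192 [ 1.46304298  2.1903525  -0.78634972] [ 0.21849701 -0.31022063  1.40136292]
cam pos [1.13970722 0.21924546 0.87223547] [-0.5978248  -0.23485106 -0.76645319]
side 45.50727016549794 252.65167886172242 192.79467851383637 [ 0.91737917 -2.5675709   0.98993533] [0.39238137 0.30675926 1.15608484]
cam pos [-0.04212042  0.67376249  1.06248131] [ 0.42393384 -0.51998959 -0.74154631]
wrist 65.70646984690485 255.97515602581322 191.67045712342212 [-1.81290056 -2.34011997 -0.31767922] [ 0.62447796 -0.0325887   0.38964743]
cam pos [ 0.08607344 -0.62290166  0.38398536] [ 0.25771229  0.06695519 -0.96389905]
```

View pics/scene0.png

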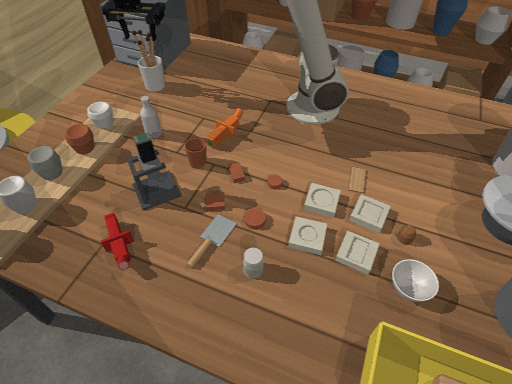

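View pics/side0.png

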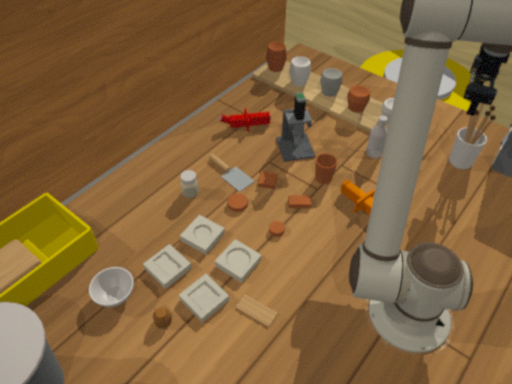

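View pics/wrist0.png

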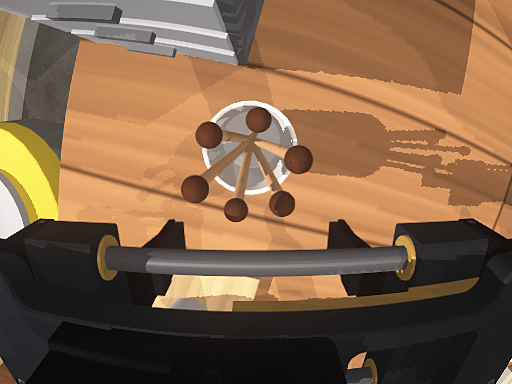

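Run:
```python
from h import *
a=cv2.imread('pics/scene0.png')[110:300,100:450]; cv2.imwrite('pics/sc.png',cv2.resize(a,None,fx=2.28,fy=2.28,interpolation=cv2.INTER_CUBIC))
a=cv2.imread('pics/side0.png')[80:340,80:420]; cv2.imwrite('pics/si.png',cv2.resize(a,None,fx=2.3,fy=2.3,interpolation=cv2.INTER_CUBIC))
```

```text
(no output)
```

View pics/sc.png

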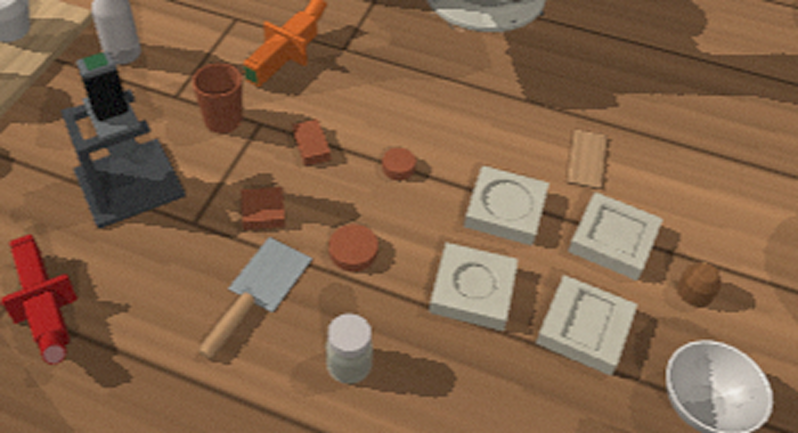

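View pics/si.png

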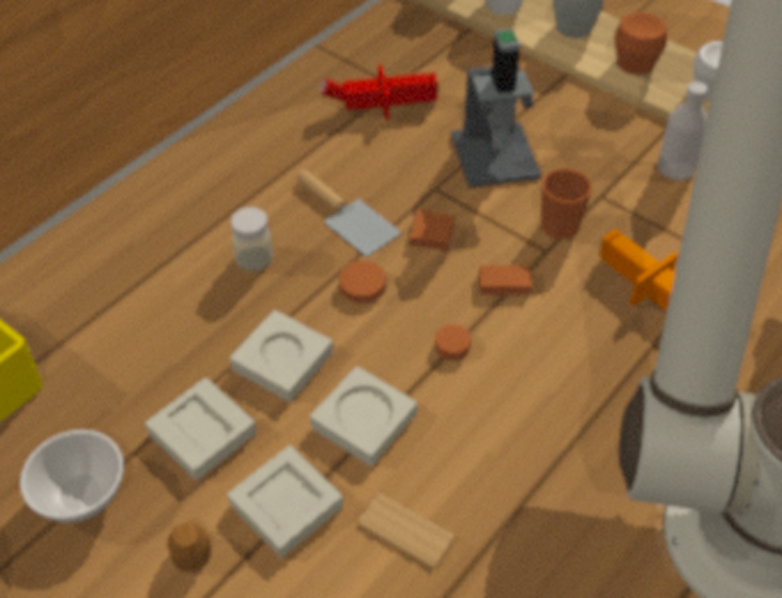

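```bash
cat >> h.py <<'E'
def cam(c):
    R=cv2.Rodrigues(np.array(c['rvec'],float))[0]; t=np.array(c['tvec'],float)
    f=192/np.tan(np.radians(c['fov_y']/2)); return R,t,f,c['cx'],c['cy']
def rays(c,uv,fish=False):
    R,t,f,cx,cy=cam(c); uv=np.atleast_2d(np.array(uv,float)); d=(uv-[cx,cy])/f
    if fish:
        th=np.linalg.norm(d,axis=1,keepdims=True); k=np.where(th>1e-9,np.sin(th)/np.maximum(th,1e-9),1); v=np.hstack([d*k,np.cos(th)])
    else: v=np.hstack([d,np.ones((len(d),1))]); v/=np.linalg.norm(v,axis=1,keepdims=True)
    return -R.T@t, v@R
def toplane(c,uv,z,fish=False):
    o,d=rays(c,uv,fish); s=(z-o[2])/d[:,2]; return o+s[:,None]*d
def proj(c,P,fish=False):
    R,t,f,cx,cy=cam(c); q=np.atleast_2d(P)@R.T+t
    if fish:
        rr=np.linalg.norm(q[:,:2],axis=1); th=np.arctan2(rr,q[:,2]); return q[:,:2]/rr[:,None]*th[:,None]*f+[cx,cy]
    return q[:,:2]/q[:,2:]*f+[cx,cy]
E
python3 - <<'E'
from h import *
sc=cap('scene');si=cap('side')
S=lambda u,v:(100+u/2.28,110+v/2.28); T=lambda u,v:(80+u/2.3,80+v/2.3)
pts={'big':(S(354,245),T(362,280),.018),'small':(S(398,161),T(452,340),.018),'sq':(S(263,202),T(432,226),.018),'ob':(S(313,138),T(505,275),.018),
'bigset':(S(507,200),T(362,405),.02),'smallset':(S(475,280),T(281,350),.02),'sqset':(S(616,231),T(285,494),.02),'obset':(S(590,318),T(200,420),.02),
'cap':(S(94,62),T(505,40),.21),'cup':(S(218,72),T(566,185),.08),'jar':(S(350,330),T(250,222),.075),'bottle':(S(108,-5),T(696,90),.15),'bowl':(S(718,390),T(72,470),.05)}
for k,(a,b,z) in pts.items():
    print(k,np.round(toplane(sc,a,z)[0],3),np.round(toplane(si,b,z)[0],3))
E
```

```text
big [0.576 0.    0.018] [ 0.568 -0.001  0.018]
small [0.424 0.002 0.018] [0.416 0.003 0.018]
sq [ 0.558 -0.134  0.018] [ 0.557 -0.137  0.018]
ob [ 0.43  -0.121  0.018] [ 0.427 -0.128  0.018]
bigset [0.434 0.157 0.02 ] [0.439 0.149 0.02 ]
smallset [0.568 0.155 0.02 ] [0.569 0.151 0.02 ]
sqset [0.429 0.298 0.02 ] [0.428 0.294 0.02 ]
obset [0.567 0.294 0.02 ] [0.572 0.286 0.02 ]
cap [ 0.579 -0.326  0.21 ] [ 0.585 -0.324  0.21 ]
cup [ 0.42  -0.266  0.08 ] [ 0.429 -0.264  0.08 ]
jar [0.718 0.053 0.075] [0.713 0.052 0.075]
bottle [ 0.407 -0.434  0.15 ] [ 0.361 -0.468  0.15 ]
bowl [0.621 0.436 0.05 ] [0.615 0.431 0.05 ]
```

Request:
carry_out([
  [[33.4,60.5,3.3,0,0,1.318],[33.4,60.5,3.3,0,0,1.318],[33.4,60.5,3.3,0,0,1.318],[33.4,60.5,3.3,0,0,1.318],[33.4,60.5,3.3,0,0,1.318],[33.4,60.5,3.3,0,0,1.318],[33.4,60.5,3.3,0,0,1.318],[33.4,60.5,3.3,0,0,1.318],[33.4,60.5,3.3,0,0,1.318],[33.4,60.5,3.3,0,0,1.318],[33.4,60.5,3.3,0,0,1.318],[33.4,60.5,3.3,0,0,1.318],[33.4,60.5,3.3,0,0,1.318],[33.4,60.5,3.3,0,0,1.318],[33.4,60.5,3.3,0,0,1.318],[33.4,60.5,3.3,0,0,1.318]],
])

```text
time_s: 2.25
tcp_pos: [0.49, -0.0009, 0.2697]
ee_rot: [[-1.0, 0.0, -0.001], [0.001, 0.0, -1.0], [-0.0, -1.0, -0.0]]
wrist_force: [-0.8, -0.1, 0.3]
gripper_width: 0.999
```

Run:
```python
from h import *
s=sense()
print({k:np.round(v,3).tolist() for k,v in s.items() if k in('time_s','joints','tcp_pos','ee_rot')})
c=cap('wrist','w1')
import pickle; pickle.dump(c,open('w1.pkl','wb'))
```

```text
{'time_s': 2.25, 'joints': [18.925, 7.359, -14.736, -0.001, -67.889, -19.002], 'tcp_pos': [0.49, -0.001, 0.27], 'ee_rot': [[-1.0, 0.0, -0.001], [0.001, 0.0, -1.0], [-0.0, -1.0, -0.0]]}
```

View pics/w1.png

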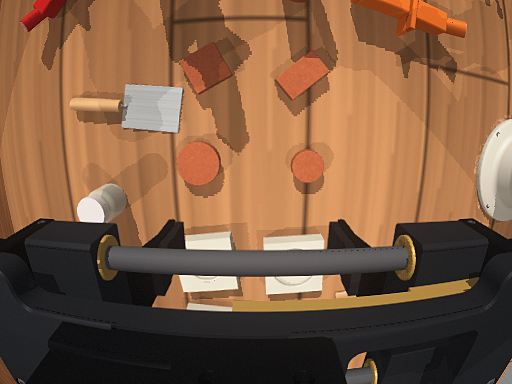

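Request:
carry_out([
  [[1,29,0,0,0,0],[1,29,0,0,0,0],[1,29,0,0,0,0],[1,29,0,0,0,0],[1,29,0,0,0,0],[1,29,0,0,0,0],[1,29,0,0,0,0],[1,29,0,0,0,0]],
])

```text
time_s: 3.3
tcp_pos: [0.5004, 0.2886, 0.2698]
ee_rot: [[-1.0, 0.0, -0.001], [0.001, -0.0, -1.0], [-0.0, -1.0, 0.0]]
wrist_force: [0.4, 0.3, -0.1]
gripper_width: 1.001
```

Run:
```python
from h import *
c=cap('wrist','w2')
import pickle; pickle.dump(c,open('w2.pkl','wb'))
```

```text
(no output)
```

View pics/w2.png

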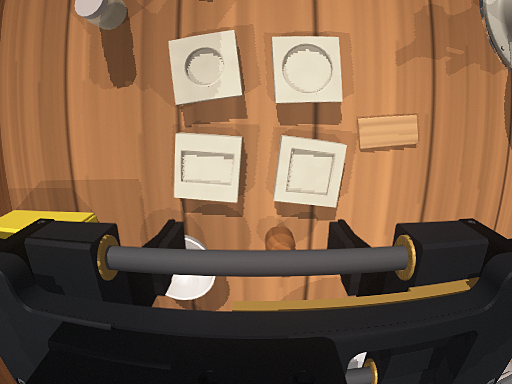

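Run:
```python
import cv2
a=cv2.imread('pics/w2.png')[20:220,150:360]; cv2.imwrite('pics/w2z.png',cv2.resize(a,None,fx=3,fy=3,interpolation=cv2.INTER_NEAREST)[:600])
a=cv2.imread('pics/w1.png')[30:200,150:350]; cv2.imwrite('pics/w1z.png',cv2.resize(a,None,fx=3.5,fy=3.5,interpolation=cv2.INTER_NEAREST)[:600])
```

```text
(no output)
```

View pics/w2z.png

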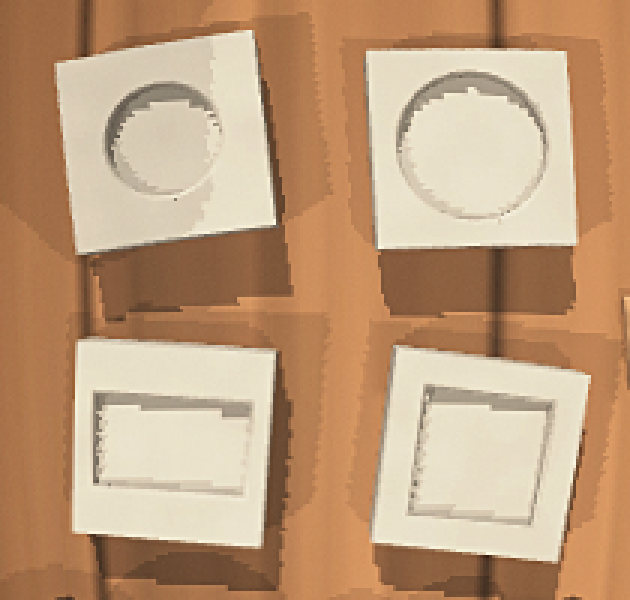

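View pics/w1z.png

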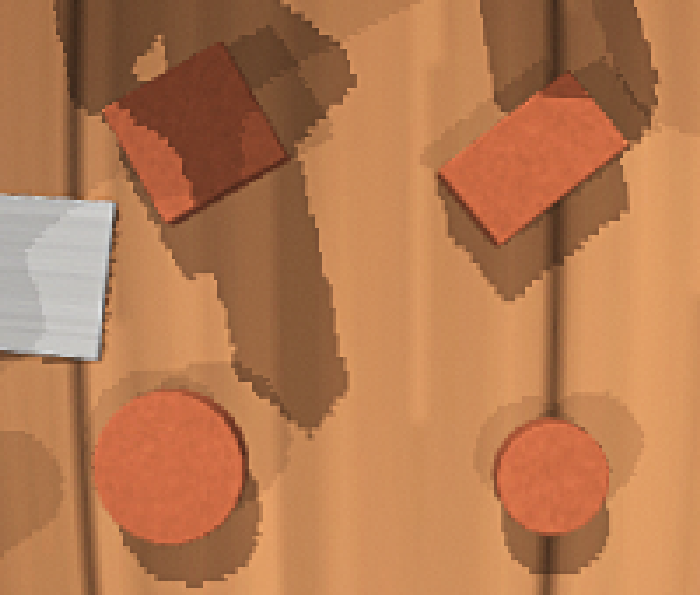

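```bash
cat >> h.py <<'E'
def blobs(c,mask,z,amin,fish=True):
    out=[]
    cs,_=cv2.findContours(mask.astype(np.uint8),cv2.RETR_EXTERNAL,cv2.CHAIN_APPROX_NONE)
    for k in cs:
        if cv2.contourArea(k)<amin: continue
        k=k[:,0,:].astype(float); P=toplane(c,k,z,fish)[:,:2]
        (x,y),(w,h),a=cv2.minAreaRect((P*1000).astype(np.float32))
        m=cv2.moments((P*1000).astype(np.float32)[:,None]); 
        ar=abs(m['m00']); cen=(m['m10']/m['m00'],m['m01']/m['m00'])
        u=k.mean(0); print('px',np.round(u),'rect c',round(x,1),round(y,1),'size',round(w,1),round(h,1),'ang',round(a,1),'centroid',np.round(cen,1),'area',round(ar),'eqdia',round(2*(ar/np.pi)**.5,1))
        out.append((x,y,w,h,a,cen,u))
    return out
def clay(im):
    im=im.astype(float); R,G,B=im[...,0],im[...,1],im[...,2]
    return (R>1.62*G)&(R>60)
def plaster(im):
    im=im.astype(float); R,G,B=im[...,0],im[...,1],im[...,2]
    return (B>0.78*R)&(R>130)&(R>B*1.02)
E
python3 - <<'E'
from h import *
import pickle
c=pickle.load(open('w2.pkl','rb')); im=c['image']
for p in [(200,50),(175,45),(230,60),(155,100),(180,195)]: print(im[p[1],p[0]])
m=plaster(im); m[218:]=0; cv2.imwrite('pics/m2.png',m*255); print('set'); blobs(c,m,.024,1500)
c=pickle.load(open('w1.pkl','rb')); im=c['image']
for p in [(200,160),(200,70),(183,68),(300,75),(250,150),(215,110)]: print(im[p[1],p[0]])
m=clay(im); m[218:]=0; m=cv2.morphologyEx(m.astype(np.uint8),cv2.MORPH_CLOSE,np.ones((3,3)));cv2.imwrite('pics/m1.png',m*255); print('bl'); blobs(c,m,.018,400)
E
```

```text
[145 135 118]
[218 202 180]
[230 222 197]
[170 117  75]
[232 223 199]
set
px [308. 171.] rect c 427.7 296.5 size 91.3 91.4 ang 83.6 centroid [427.7 296.5] area 8003 eqdia 100.9
px [207. 167.] rect c 568.5 290.0 size 91.6 90.5 ang 85.4 centroid [568.5 289.9] area 7969 eqdia 100.7
px [306.  69.] rect c 433.2 156.3 size 91.1 90.5 ang 3.4 centroid [433.2 156.5] area 7904 eqdia 100.3
px [205.  67.] rect c 568.9 153.5 size 90.4 90.6 ang 6.4 centroid [568.8 153.5] area 7893 eqdia 100.2
[206 108  69]
[118  61  40]
[167  85  54]
[195 101  64]
[212 147  94]
[146  98  64]
bl
px [307. 166.] rect c 419.9 -0.6 size 45.2 46.6 ang 1.3 centroid [419.9  -0.5] area 1652 eqdia 45.9
px [198. 163.] rect c 571.1 -4.2 size 62.0 62.5 ang 88.7 centroid [570.7  -4.6] area 3010 eqdia 61.9
px [302.  75.] rect c 429.5 -125.1 size 68.4 38.5 ang 39.9 centroid [ 429.3 -125.2] area 2482 eqdia 56.2
px [205.  68.] rect c 558.4 -135.2 size 54.6 56.4 ang 28.2 centroid [ 558.4 -135.3] area 2920 eqdia 61.0
px [410.  16.] rect c 253.7 -232.0 size 205.1 58.5 ang 9.5 centroid [ 243.9 -234.2] area 6733 eqdia 92.6
px [44. 11.] rect c 839.1 -273.5 size 110.8 53.0 ang 10.0 centroid [ 843.5 -269.3] area 2959 eqdia 61.4[ WARN:0@0.164] global loadsave.cpp:1063 imwrite_ Unsupported depth image for selected encoder is fallbacked to CV_8U.
```

View pics/m1.png

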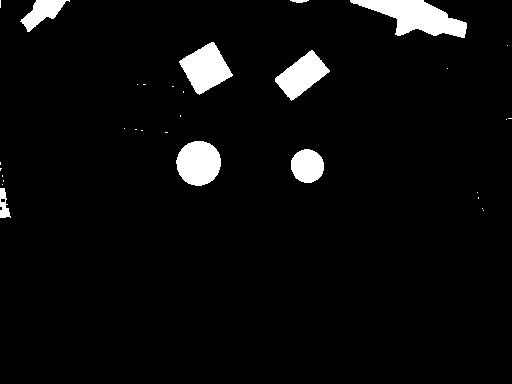

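View pics/m2.png

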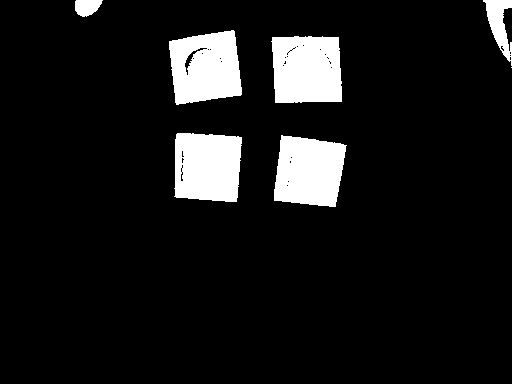

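Request:
carry_out([
  [[7.1,-29.45,-12,0,0,0],[7.1,-29.45,-15,0,0,0],[7.1,-29.45,-15,0,0,0],[7.1,-29.45,-15,0,0,0],[7.1,-29.45,-15,0,0,0],[7.1,-29.45,-15,0,0,0],[7.1,-29.45,-15,0,0,0],[7.1,-29.45,-15,0,0,0]],
])

```text
time_s: 4.35
tcp_pos: [0.5716, -0.0047, 0.1203]
ee_rot: [[-1.0, 0.001, -0.0], [0.0, 0.0, -1.0], [-0.001, -1.0, -0.0]]
wrist_force: [0.3, 0.7, -0.8]
gripper_width: 0.998
```

```bash
cat > chk.py <<'E'
from h import *
import sys
def run(tag):
    for n in ('scene','side'):
        c=cap(n,n+tag); m=clay(c['image']); m=cv2.morphologyEx(m.astype(np.uint8),cv2.MORPH_CLOSE,np.ones((3,3)))
        cs,_=cv2.findContours(m,cv2.RETR_EXTERNAL,cv2.CHAIN_APPROX_NONE)
        for k in cs:
            a=cv2.contourArea(k)
            if 80<a<700:
                u=k[:,0].mean(0); p=toplane(c,u,.012)[0]*1000
                if 300<p[0]<800 and -250<p[1]<400: print(n,np.round(u),a,np.round(p[:2]))
    s=sense(); print('t',s['time_s'],'tcp',np.round(s['tcp_pos'],4),'w',s['gripper_width'],'F',np.round(s['wrist_force'],1))
if __name__=='__main__': run(sys.argv[1])
E
python3 chk.py a1
```

```text
scene [254. 218.] 308.5 [575.  -3.]
scene [215. 201.] 276.5 [ 563. -134.]
scene [274. 181.] 143.0 [422.   2.]
scene [234. 172.] 112.0 [ 435. -131.]
side [276. 229.] 157.0 [418.   2.]
side [299. 201.] 239.0 [ 427. -126.]
side [237. 202.] 258.5 [571.  -4.]
side [352. 196.] 304.5 [ 313. -248.]
side [268. 180.] 224.5 [ 555. -135.]
t 4.45 tcp [ 0.5717 -0.0038  0.1206] w 0.9988437587780519 F [-0.1 -0.3  0.7]
```

Request:
carry_out([
  [[0,0,-5,0,0,0],[0,0,-8,0,0,0],[0,0,-9.8,0,0,0],[0,0,-9.8,0,0,0],[0,0,-9.8,0,0,0]],
])

```text
time_s: 5.08
tcp_pos: [0.5722, -0.0038, 0.0228]
ee_rot: [[-1.0, 0.002, 0.001], [-0.001, 0.0, -1.0], [-0.002, -1.0, -0.0]]
wrist_force: [-0.1, 0.5, 1.0]
gripper_width: 0.999
```

Request:
carry_out([
  [[0,0,0,0,0,0],[0,0,0,0,0,0],[0,0,0,0,0,0],[0,0,0,0,0,0],[0,0,0,0,0,0],[0,0,0,0,0,0]],
], fingers=255)

```text
time_s: 5.82
tcp_pos: [0.5715, -0.0046, 0.0219]
ee_rot: [[-1.0, 0.0, 0.0], [-0.0, -0.0, -1.0], [-0.0, -1.0, 0.0]]
wrist_force: [-0.4, 0.1, 3.6]
gripper_width: 0.703
```

```bash
python3 chk.py a2
```

```text
scene [215. 201.] 276.5 [ 563. -134.]
scene [234. 171.] 132.5 [ 433. -130.]
side [276. 228.] 157.0 [418.   0.]
side [299. 202.] 239.0 [ 427. -125.]
side [235. 203.] 200.0 [573.   2.]
side [268. 178.] 173.0 [ 559. -142.]
t 5.925 tcp [ 0.5715 -0.0046  0.0219] w 0.7064972876106255 F [-1.1  1.   3.6]
```

View pics/scenea2.png

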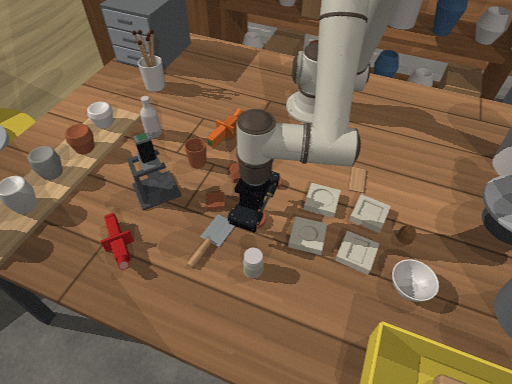

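Request:
carry_out([
  [[0,0,3,0,0,0],[0,0,7,0,0,0],[-5,6,8,0,0,0],[-9,10.5,8,0,0,0],[-13,15.1,8,0,0,0],[-13.8,16.1,8,0,0,0],[-13.8,16.1,8,0,0,0],[-13.8,16.1,8,0,0,0]],
])

```text
time_s: 6.92
tcp_pos: [0.4336, 0.1562, 0.1013]
ee_rot: [[-1.0, -0.0, -0.0], [0.0, -0.0, -1.0], [0.0, -1.0, 0.0]]
wrist_force: [-0.1, 0.2, -0.3]
gripper_width: 0.704
```

Run:
```python
from h import *
cap('wrist','wb1');cap('scene','sb1')
s=sense(); print(s['tcp_pos'],s['gripper_width'])
```

```text
[0.43384162 0.15575004 0.10126807] 0.7048716286188127
```

View pics/wb1.png

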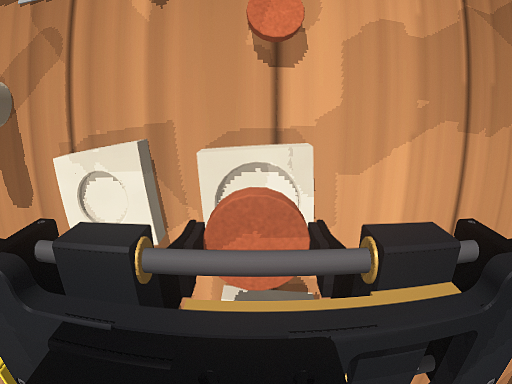

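```bash
cat >> h.py <<'E'
def circ(P):
    A=np.c_[2*P,np.ones(len(P))]; b=(P**2).sum(1); x=np.linalg.lstsq(A,b,rcond=None)[0]; return x[:2],np.sqrt(x[2]+x[:2]@x[:2])
E
python3 - <<'E'
from h import *
c=cap('wrist'); m=clay(c['image'])
cs,_=cv2.findContours(m.astype(np.uint8),cv2.RETR_EXTERNAL,cv2.CHAIN_APPROX_NONE)
k=max(cs,key=cv2.contourArea)[:,0].astype(float); k=k[(k[:,1]<225)]
P=toplane(c,k,.0972,True)[:,:2]*1000; print(circ(P),len(P), sense()['tcp_pos'])
m=plaster(c['image']); m[240:]=0
blobs(c,m,.024,1500)
E
```

```text
(array([434.15031636, 150.6440111 ]), np.float64(27.880747278874086)) 119 [0.43383102 0.15568125 0.10127569]
px [253. 181.] rect c 433.7 141.8 size 89.8 66.0 ang 2.9 centroid [432.2 131.1] area 3610 eqdia 67.8
px [110. 190.] rect c 569.6 148.5 size 93.8 84.8 ang 4.1 centroid [569.1 141.3] area 5912 eqdia 86.8
```

Request:
carry_out([
  [[-0.02,0.05,-3,0,0,0],[-0.02,0.05,-5,0,0,0],[-0.02,0.05,-6.1,0,0,0],[-0.02,0.05,-6.1,0,0,0],[-0.02,0.05,-6.1,0,0,0]],
])

```text
time_s: 7.7
tcp_pos: [0.4336, 0.1569, 0.0408]
ee_rot: [[-1.0, 0.001, -0.0], [0.0, 0.0, -1.0], [-0.001, -1.0, -0.0]]
wrist_force: [0.3, -0.4, -0.9]
gripper_width: 0.703
```

Request:
carry_out([
  [[0,0,-0.05,0,0,0],[0,0,-0.05,0,0,0],[0,0,-0.05,0,0,0],[0,0,-0.05,0,0,0]],
], fingers=45)

```text
time_s: 8.2
tcp_pos: [0.4332, 0.157, 0.0402]
ee_rot: [[-1.0, 0.0, 0.0], [-0.0, 0.0, -1.0], [-0.0, -1.0, -0.0]]
wrist_force: [0.4, -0.1, 0.7]
gripper_width: 0.82
```

Request:
carry_out([
  [[0,0,3,0,0,0],[0,0,8,0,0,0],[0,7,14,0,0,0],[0,7,14,0,0,0],[0,7,14,0,0,0],[0,7,14,0,0,0]],
], fingers=45)

```text
time_s: 8.95
tcp_pos: [0.4323, 0.2259, 0.179]
ee_rot: [[-1.0, -0.002, -0.0], [0.0, -0.001, -1.0], [0.002, -1.0, 0.001]]
wrist_force: [0.3, 0.0, 0.7]
gripper_width: 0.82
```

Run:
```python
from h import *
c=cap('wrist','wb2'); m=clay(c['image']); m[225:]=0
blobs(c,m,.036,400); print(sense()['tcp_pos'])
m=plaster(c['image'])|clay(c['image']); m[225:]=0
blobs(c,m,.024,1500)
```

```text
px [254. 117.] rect c 433.8 158.2 size 59.1 59.5 ang 89.9 centroid [433.9 158.1] area 2812 eqdia 59.8
[0.43226723 0.22567164 0.17880641]
px [263. 212.] rect c 423.1 257.5 size 32.1 90.9 ang 89.8 centroid [425.4 259.9] area 2358 eqdia 54.8
px [140. 209.] rect c 563.6 256.6 size 39.1 96.0 ang 87.5 centroid [566.1 257. ] area 3073 eqdia 62.6
px [257. 115.] rect c 432.3 156.3 size 91.0 92.0 ang 3.0 centroid [432.7 156. ] area 7849 eqdia 100.0
px [131. 118.] rect c 569.6 153.4 size 91.4 92.3 ang 6.8 centroid [569.1 153.3] area 7910 eqdia 100.4
```

View pics/wb2.png

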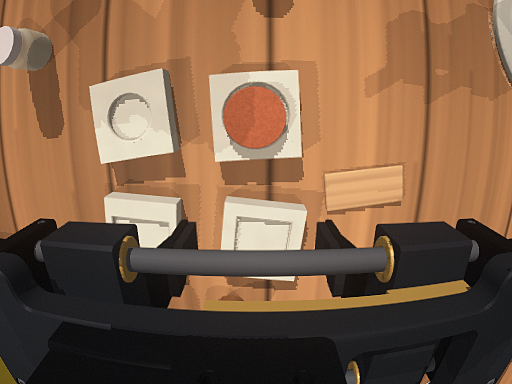

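Request:
carry_out([
  [[-1.28,-15.7,-1,0,0,0],[-1.28,-15.7,-1,0,0,0],[-1.28,-15.7,-1,0,0,0],[-1.28,-15.7,-1,0,0,0],[-1.28,-15.7,-1,0,0,0],[-1.28,-15.7,-1,0,0,0]],
])

```text
time_s: 9.75
tcp_pos: [0.4205, 0.0705, 0.1699]
ee_rot: [[-1.0, -0.0, 0.001], [-0.001, -0.0, -1.0], [0.0, -1.0, 0.0]]
wrist_force: [0.1, -0.1, -0.1]
gripper_width: 0.823
```

```bash
cat > wm.py <<'E'
from h import *
import sys
tag,z=sys.argv[1],float(sys.argv[2])
c=cap('wrist',tag); m=clay(c['image']); m[225:]=0
m=cv2.morphologyEx(m.astype(np.uint8),cv2.MORPH_CLOSE,np.ones((3,3)))
print('clay z',z);blobs(c,m,z,200)
m=plaster(c['image'])|clay(c['image']); m[225:]=0
print('setters');blobs(c,m,.024,1500)
s=sense(); print('t',s['time_s'],'tcp',np.round(s['tcp_pos'],4),'w',s['gripper_width'],'F',np.round(s['wrist_force'],1))
E
python3 wm.py wc1 .018
```

```text
clay z 0.018
px [258. 115.] rect c 418.9 1.0 size 44.1 44.5 ang 0.2 centroid [418.8   0.9] area 1559 eqdia 44.6
px [245.   8.] rect c 431.4 -103.9 size 35.6 67.1 ang 89.3 centroid [ 436.  -109.2] area 1240 eqdia 39.7
px [131.  10.] rect c 557.7 -114.7 size 39.7 76.3 ang 79.5 centroid [ 556.  -119.7] area 1724 eqdia 46.9
setters
px [258. 115.] rect c 418.9 0.9 size 43.2 43.6 ang 0.2 centroid [418.8   0.9] area 1498 eqdia 43.7
px [72. 57.] rect c 628.5 -78.1 size 58.8 83.6 ang 83.1 centroid [625.8 -79. ] area 3952 eqdia 70.9
t 9.8 tcp [0.4205 0.0706 0.1699] w 0.8259137810036226 F [ 0.1  0.  -0.6]
```

Request:
carry_out([
  [[-0.12,-5,-3,0,0,0],[-0.12,-6.9,-8,0,0,0],[-0.12,-6.9,-11,0,0,0],[-0.12,-6.9,-14,0,0,0],[-0.12,-6.9,-14.85,0,0,0],[-0.12,-6.9,-14.85,0,0,0],[-0.12,-6.9,-14.85,0,0,0]],
])

```text
time_s: 10.68
tcp_pos: [0.42, 0.0015, 0.0225]
ee_rot: [[-1.0, 0.002, 0.001], [-0.001, 0.001, -1.0], [-0.002, -1.0, -0.001]]
wrist_force: [-0.3, 0.3, 0.5]
gripper_width: 0.823
```

Request:
carry_out([
  [[0,0,0,0,0,0],[0,0,0,0,0,0],[0,0,0,0,0,0],[0,0,0,0,0,0],[0,0,0,0,0,0],[0,0,0,0,0,0]],
], fingers=255)

```text
time_s: 11.42
tcp_pos: [0.4191, 0.0009, 0.0217]
ee_rot: [[-1.0, -0.0, 0.0], [-0.0, -0.0, -1.0], [0.0, -1.0, 0.0]]
wrist_force: [-1.2, -0.1, 5.9]
gripper_width: 0.519
```

Request:
carry_out([
  [[0,0,3,0,0,0],[0,0,7,0,0,0],[4,4,8,0,0,0],[8,8,8,0,0,0],[12,12,8,0,0,0],[15.05,15.24,8,0,0,0],[15.05,15.24,8,0,0,0],[15.05,15.24,5,0,0,0],[15.05,15.24,3,0,0,0],[15.05,15.24,3,0,0,0],[15.05,15.24,3,0,0,0]],
])

```text
time_s: 12.8
tcp_pos: [0.5698, 0.1531, 0.0522]
ee_rot: [[-1.0, 0.001, -0.0], [0.0, 0.0, -1.0], [-0.001, -1.0, -0.0]]
wrist_force: [-1.2, 0.4, 0.0]
gripper_width: 0.517
```

```bash
python3 wm.py wc2 .048
```

```text
clay z 0.048
px [256. 215.] rect c 570.4 133.4 size 39.3 15.0 ang 0.0 centroid [570.2 134.7] area 422 eqdia 23.2
px [443. 210.] rect c 448.8 132.3 size 23.2 62.4 ang 87.5 centroid [451.6 133.5] area 999 eqdia 35.7
setters
px [433. 193.] rect c 439.1 131.6 size 101.1 49.1 ang 1.5 centroid [438.8 130.1] area 4356 eqdia 74.5
px [256. 190.] rect c 572.0 130.3 size 90.4 50.4 ang 5.8 centroid [570.5 127.9] area 3923 eqdia 70.7
t 12.85 tcp [0.5701 0.1533 0.0526] w 0.5161329361460164 F [-0.   0.8  0.9]
```

View pics/wc2.png

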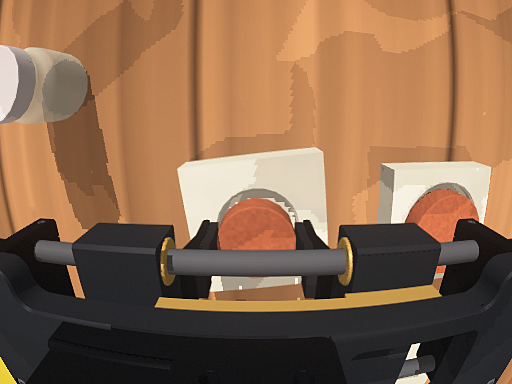

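Request:
carry_out([
  [[-0.05,0,-0.6,0,0,0],[-0.05,0,-1.15,0,0,0],[-0.05,0,-1.15,0,0,0],[-0.05,0,-1.15,0,0,0]],
])

```text
time_s: 13.35
tcp_pos: [0.569, 0.1533, 0.0399]
ee_rot: [[-1.0, -0.0, -0.0], [0.0, -0.0, -1.0], [0.0, -1.0, 0.0]]
wrist_force: [0.8, 0.4, -0.9]
gripper_width: 0.511
```

Request:
carry_out([
  [[0,0,0,0,0,0],[0,0,0,0,0,0],[0,0,0,0,0,0]],
], fingers=95)

```text
time_s: 13.72
tcp_pos: [0.5692, 0.1533, 0.0401]
ee_rot: [[-1.0, 0.0, 0.0], [-0.0, 0.0, -1.0], [-0.0, -1.0, -0.0]]
wrist_force: [-0.8, -1.0, 0.0]
gripper_width: 0.621
```

Request:
carry_out([
  [[0,0,3,0,0,0],[0,0,8,0,0,0],[-6.88,5,13,0,0,0],[-6.88,10,17,0,0,0],[-6.88,15,20,0,0,0],[-6.88,20,20,0,0,0],[-6.88,20,20,0,0,0],[-6.88,20,20,0,0,0],[-6.88,20,20,0,0,0],[-6.88,20,20,0,0,0]],
], fingers=0)

```text
time_s: 14.98
tcp_pos: [0.5005, 0.3518, 0.2398]
ee_rot: [[-1.0, -0.001, -0.002], [0.002, -0.001, -1.0], [0.001, -1.0, 0.001]]
wrist_force: [0.2, 0.1, -0.4]
gripper_width: 1.0
```

```bash
python3 wm.py wd1 .036
```

```text
clay z 0.036
px [311.  18.] rect c 434.2 164.1 size 62.2 54.4 ang 4.6 centroid [434.8 162.2] area 2768 eqdia 59.4
px [199.  14.] rect c 568.3 158.1 size 42.8 46.5 ang 85.0 centroid [568.2 156.6] area 1589 eqdia 45.0
setters
px [314. 127.] rect c 427.0 297.6 size 92.2 93.0 ang 83.1 centroid [427.5 297.4] area 7950 eqdia 100.6
px [202. 123.] rect c 568.6 291.5 size 92.1 90.3 ang 85.1 centroid [568.7 291.2] area 7863 eqdia 100.1
px [306.  24.] rect c 432.5 167.3 size 93.6 72.2 ang 4.5 centroid [432. 167.] area 6082 eqdia 88.0
px [202.  23.] rect c 568.3 159.7 size 92.5 77.5 ang 6.9 centroid [570.  164.7] area 5864 eqdia 86.4
t 15.025 tcp [0.5006 0.352  0.2399] w 0.998387656411829 F [ 0.3  0.2 -0.2]
```

View pics/wd1.png

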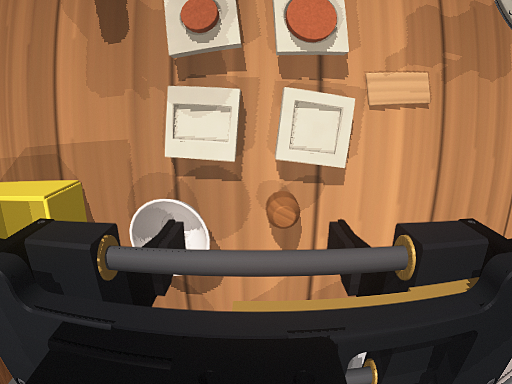

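Request:
carry_out([
  [[-1,-41.3,0,0,0,0],[-1,-41.3,0,0,0,0],[-1,-41.3,0,0,0,0],[-1,-41.3,0,0,0,0],[-1,-41.3,0,0,0,0],[-1,-41.3,0,0,0,0],[-1,-41.3,0,0,0,0],[-1,-41.3,0,0,0,0],[-1,-41.3,0,0,0,0],[-1,-41.3,0,0,0,0],[-1,-41.3,0,0,0,0]],
])

```text
time_s: 16.4
tcp_pos: [0.4905, -0.0589, 0.24]
ee_rot: [[-1.0, 0.0, 0.002], [-0.002, 0.0, -1.0], [-0.0, -1.0, -0.0]]
wrist_force: [0.1, -0.9, 0.9]
gripper_width: 0.999
```

```bash
python3 wm.py we1 .018
python3 - <<'E'
import cv2
a=cv2.imread('pics/we1.png')[:220]; cv2.imwrite('pics/we1z.png',cv2.resize(a,None,fx=1.56,fy=1.56,interpolation=cv2.INTER_NEAREST))
E
```

```text
clay z 0.018
px [305. 117.] rect c 429.2 -125.9 size 66.9 39.4 ang 39.8 centroid [ 429.3 -126. ] area 2492 eqdia 56.3
px [202. 109.] rect c 558.3 -136.4 size 55.5 54.8 ang 28.1 centroid [ 558.3 -136.3] area 2877 eqdia 60.5
px [420.  43.] rect c 254.7 -244.0 size 208.7 85.6 ang 5.9 centroid [ 257.5 -240.7] area 9025 eqdia 107.2
px [310.  12.] rect c 418.0 -257.9 size 82.2 48.2 ang 5.0 centroid [ 424.2 -261.3] area 2849 eqdia 60.2
px [41. 26.] rect c 827.5 -295.4 size 147.3 91.3 ang 12.9 centroid [ 823.3 -287.6] area 6703 eqdia 92.4
setters
px [149. 149.] rect c 632.9 -87.6 size 58.8 84.6 ang 79.8 centroid [634.  -87.8] area 3927 eqdia 70.7
px [305. 117.] rect c 430.2 -126.0 size 65.8 38.8 ang 39.8 centroid [ 430.3 -126. ] area 2412 eqdia 55.4
px [202. 109.] rect c 557.2 -136.3 size 54.6 53.9 ang 28.1 centroid [ 557.2 -136.2] area 2785 eqdia 59.5
px [420.  43.] rect c 258.5 -242.1 size 205.3 84.2 ang 5.9 centroid [ 261.3 -239. ] area 8696 eqdia 105.2
px [310.  12.] rect c 419.2 -255.9 size 80.8 47.5 ang 5.0 centroid [ 425.2 -259.2] area 2758 eqdia 59.3
px [41. 26.] rect c 822.0 -292.7 size 144.9 89.8 ang 12.9 centroid [ 818. -285.] area 6456 eqdia 90.7
t 16.45 tcp [ 0.4904 -0.0589  0.24  ] w 0.998141948485425 F [-0.8  0.  -0.8]
```

View pics/we1z.png

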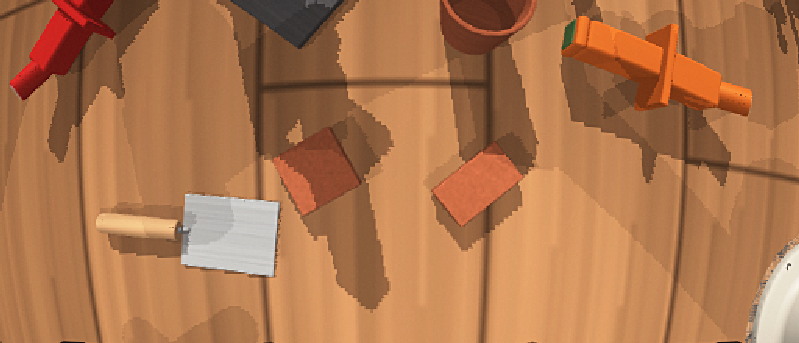

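Request:
carry_out([
  [[-6.08,-6.64,-3,0,0,-0.876],[-6.08,-6.64,-6,0,0,-0.876],[-6.08,-6.64,-9,0,0,-0.876],[-6.08,-6.64,-12,0,0,-0.876],[-6.08,-6.64,-14,0,0,-0.876],[-6.08,-6.64,-14,0,0,-0.876],[-6.08,-6.64,-14,0,0,-0.876],[-6.08,-6.64,-18,0,0,-0.876],[-6.08,-6.64,-21,0,0,-0.876],[-6.08,-6.64,-21.85,0,0,-0.876],[-6.08,-6.64,-21.85,0,0,-0.876],[-6.08,-6.64,-21.85,0,0,-0.876],[-6.08,-6.64,-21.85,0,0,-0.876]],
])

```text
time_s: 18.08
tcp_pos: [0.4303, -0.1261, 0.0226]
ee_rot: [[-0.64, 0.002, -0.768], [0.768, 0.0, -0.64], [-0.001, -1.0, -0.002]]
wrist_force: [-0.1, 0.4, -0.4]
gripper_width: 0.999
```

Request:
carry_out([
  [[0,0,0,0,0,0],[0,0,0,0,0,0],[0,0,0,0,0,0],[0,0,0,0,0,0],[0,0,0,0,0,0],[0,0,0,0,0,0],[0,0,0,0,0,0]],
], fingers=255)

```text
time_s: 18.95
tcp_pos: [0.4294, -0.1261, 0.0215]
ee_rot: [[-0.64, -0.0, -0.768], [0.768, 0.0, -0.64], [0.0, -1.0, 0.0]]
wrist_force: [0.1, -0.2, -0.5]
gripper_width: 0.434
```

Request:
carry_out([
  [[0,0,3,0,0,0],[0,0,7,0,0,0],[3,6,9,0,0,-0.15],[5,12,9,0,0,-0.3],[7,18,9,0,0,-0.45],[9,24,9,0,0,-0.6],[11,30,9,0,0,-0.7],[13,36,9,0,0,-0.777],[13.94,41.73,9,0,0,-0.777],[13.94,41.73,9,0,0,-0.777],[13.94,41.73,9,0,0,-0.777],[13.94,41.73,6,0,0,-0.777],[13.94,41.73,3,0,0,-0.777],[13.94,41.73,3,0,0,-0.777],[13.94,41.73,3,0,0,-0.777]],
])

```text
time_s: 20.82
tcp_pos: [0.5696, 0.2905, 0.0529]
ee_rot: [[0.083, 0.001, -0.997], [0.997, 0.001, 0.083], [0.001, -1.0, -0.001]]
wrist_force: [0.9, -0.3, 0.6]
gripper_width: 0.43
```

```bash
python3 wm.py wf1 .048
```

```text
clay z 0.048
px [ 72. 217.] rect c 545.3 173.8 size 40.4 12.2 ang 87.8 centroid [546.3 175.1] area 331 eqdia 20.5
px [256. 203.] rect c 546.0 292.5 size 37.8 24.6 ang 85.3 centroid [546.1 292.5] area 899 eqdia 33.8
px [49. 52.] rect c 440.3 172.4 size 65.0 56.0 ang 70.2 centroid [440.3 172.3] area 2874 eqdia 60.5
setters
px [ 80. 199.] rect c 544.3 156.5 size 44.5 103.2 ang 5.5 centroid [540.9 161.2] area 3576 eqdia 67.5
px [254. 187.] rect c 544.7 293.4 size 90.0 47.0 ang 85.3 centroid [544.6 293.6] area 4054 eqdia 71.8
px [249.  37.] rect c 449.8 294.9 size 90.2 50.3 ang 84.2 centroid [450.3 295.3] area 4221 eqdia 73.3
px [63. 57.] rect c 433.7 160.9 size 93.6 102.4 ang 3.2 centroid [437.5 159.6] area 8342 eqdia 103.1
t 20.875 tcp [0.5699 0.291  0.0533] w 0.42736281736806486 F [ 0.3  0.3 -0.2]
```

View pics/wf1.png

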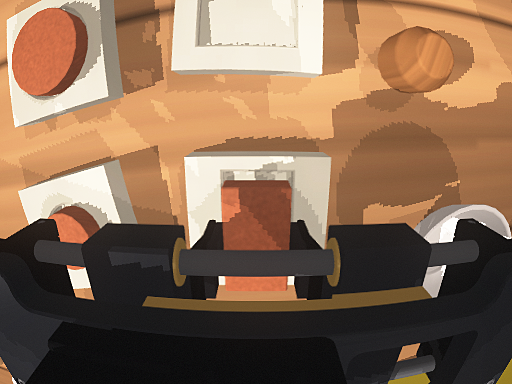

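Request:
carry_out([
  [[-0.05,0.08,-0.6,0,0,0],[-0.05,0.08,-1.1,0,0,0],[-0.05,0.08,-1.1,0,0,0],[-0.05,0.08,-1.1,0,0,0]],
])

```text
time_s: 21.38
tcp_pos: [0.5685, 0.2921, 0.0405]
ee_rot: [[0.082, 0.0, -0.997], [0.997, -0.0, 0.082], [-0.0, -1.0, -0.0]]
wrist_force: [-0.4, -0.4, -0.8]
gripper_width: 0.429
```

Request:
carry_out([
  [[0,0,-0.05,0,0,0],[0,0,-0.05,0,0,0],[0,0,-0.05,0,0,0],[0,0,-0.05,0,0,0]],
], fingers=120)

```text
time_s: 21.88
tcp_pos: [0.5685, 0.292, 0.0402]
ee_rot: [[0.082, 0.0, -0.997], [0.997, 0.0, 0.082], [0.0, -1.0, -0.0]]
wrist_force: [0.9, -0.5, -0.0]
gripper_width: 0.528
```

Request:
carry_out([
  [[0,0,3,0,0,0],[0,0,8,0,0,0],[5.4,-5,13,0,0,0],[5.4,-39.4,13,0,0,0.572],[5.4,-39.4,13,0,0,0.572],[5.4,-39.4,13,0,0,0.572],[5.4,-39.4,13,0,0,0.572],[5.4,-39.4,13,0,0,0.572],[5.4,-39.4,13,0,0,0.572],[5.4,-39.4,13,0,0,0.572],[5.4,-39.4,13,0,0,0.572],[5.4,-39.4,13,0,0,0.572]],
], fingers=120)

```text
time_s: 23.38
tcp_pos: [0.6225, -0.1008, 0.17]
ee_rot: [[-0.472, -0.0, -0.882], [0.882, 0.0, -0.472], [0.0, -1.0, 0.0]]
wrist_force: [0.0, 0.4, 0.4]
gripper_width: 0.531
```

```bash
python3 wm.py wg1 .018
```

```text
clay z 0.018
px [ 43. 196.] rect c 762.7 -336.6 size 101.3 93.4 ang 48.8 centroid [ 768.  -346.4] area 5486 eqdia 83.6
px [500. 153.] rect c 436.6 160.4 size 67.0 57.5 ang 39.3 centroid [434.  161.8] area 3131 eqdia 63.1
px [255. 112.] rect c 559.0 -136.1 size 53.9 53.8 ang 28.5 centroid [ 559.1 -135.9] area 2803 eqdia 59.7
setters
px [ 43. 196.] rect c 758.6 -332.6 size 99.3 91.6 ang 48.8 centroid [ 763.8 -342.2] area 5260 eqdia 81.8
px [491. 150.] rect c 435.6 146.6 size 95.2 110.6 ang 4.6 centroid [441.2 139.6] area 8112 eqdia 101.6
px [255. 112.] rect c 559.0 -136.1 size 52.8 52.7 ang 28.5 centroid [ 559.2 -135.9] area 2678 eqdia 58.4
t 23.425 tcp [ 0.6225 -0.1007  0.17  ] w 0.5272468380331867 F [ 0.4 -0.1  0.9]
```

View pics/wg1.png

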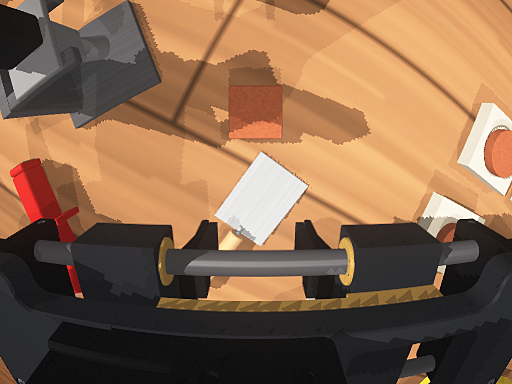

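Request:
carry_out([
  [[-6.31,-3.41,-5,0,0,0.007],[-6.31,-3.41,-9,0,0,0.007],[-6.31,-3.41,-11,0,0,0.007],[-6.31,-3.41,-14,0,0,0.007],[-6.31,-3.41,-14.85,0,0,0.007],[-6.31,-3.41,-14.85,0,0,0.007],[-6.31,-3.41,-14.85,0,0,0.007]],
], fingers=0)

```text
time_s: 24.3
tcp_pos: [0.5604, -0.1358, 0.0228]
ee_rot: [[-0.477, 0.002, -0.879], [0.879, -0.0, -0.477], [-0.001, -1.0, -0.002]]
wrist_force: [0.3, 0.5, 0.0]
gripper_width: 1.001
```

Request:
carry_out([
  [[0,0,0,0,0,0],[0,0,0,0,0,0],[0,0,0,0,0,0],[0,0,0,0,0,0],[0,0,0,0,0,0],[0,0,0,0,0,0]],
], fingers=255)

```text
time_s: 25.05
tcp_pos: [0.5593, -0.1361, 0.0217]
ee_rot: [[-0.477, -0.0, -0.879], [0.879, -0.0, -0.477], [-0.0, -1.0, 0.0]]
wrist_force: [-0.9, -0.7, 0.9]
gripper_width: 0.615
```

Request:
carry_out([
  [[0,0,3,0,0,0],[0,0,7,0,0,0],[-3,6,9,0,0,-0.15],[-5,12,9,0,0,-0.3],[-7,18,9,0,0,-0.45],[-9,24,9,0,0,-0.6],[-11,30,9,0,0,-0.613],[-13,36,9,0,0,-0.613],[-13.15,41.73,9,0,0,-0.613],[-13.15,43.32,9,0,0,-0.613],[-13.15,43.32,9,0,0,-0.613],[-13.15,43.32,6,0,0,-0.613],[-13.15,43.32,3,0,0,-0.613],[-13.15,43.32,3,0,0,-0.613],[-13.15,43.32,3,0,0,-0.613]],
])

```text
time_s: 26.92
tcp_pos: [0.4285, 0.2966, 0.0524]
ee_rot: [[0.117, 0.001, -0.993], [0.993, 0.0, 0.117], [0.001, -1.0, -0.001]]
wrist_force: [-0.2, -0.0, -0.8]
gripper_width: 0.619
```

```bash
python3 wm.py wh1 .048
```

```text
clay z 0.048
px [ 72. 218.] rect c 401.4 181.8 size 37.9 9.6 ang 85.9 centroid [401.8 181.9] area 245 eqdia 17.7
px [256. 208.] rect c 407.6 299.1 size 53.5 19.1 ang 83.3 centroid [407.6 299.1] area 993 eqdia 35.6
setters
px [ 77. 204.] rect c 401.7 160.5 size 34.8 104.1 ang 2.1 centroid [399.1 166.7] area 2651 eqdia 58.1
px [258. 188.] rect c 403.4 300.8 size 90.8 47.5 ang 83.3 centroid [403.1 300.6] area 4125 eqdia 72.5
t 26.975 tcp [0.4286 0.297  0.0527] w 0.619090529764902 F [ 0.1  0.7 -1.8]
```

View pics/wh1.png

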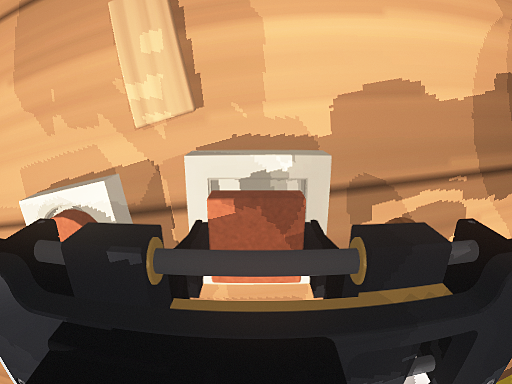

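Request:
carry_out([
  [[-0.05,0.08,-0.6,0,0,0],[-0.05,0.08,-1.1,0,0,0],[-0.05,0.08,-1.1,0,0,0],[-0.05,0.08,-1.1,0,0,0]],
])

```text
time_s: 27.48
tcp_pos: [0.4273, 0.298, 0.0406]
ee_rot: [[0.116, 0.0, -0.993], [0.993, -0.0, 0.116], [0.0, -1.0, -0.0]]
wrist_force: [-0.7, -0.2, -1.3]
gripper_width: 0.614
```

Request:
carry_out([
  [[0,0,-0.05,0,0,0],[0,0,-0.05,0,0,0],[0,0,-0.05,0,0,0],[0,0,-0.05,0,0,0]],
], fingers=72)

```text
time_s: 27.98
tcp_pos: [0.4274, 0.2979, 0.0401]
ee_rot: [[0.116, 0.0, -0.993], [0.993, 0.0, 0.116], [0.0, -1.0, -0.0]]
wrist_force: [-0.1, -0.0, -0.2]
gripper_width: 0.716
```

Request:
carry_out([
  [[0,0,3,0,0,0],[0,0,8,0,0,0],[5,-3,13,0,0,0],[14.8,-7.3,25,0,0,0],[14.8,-7.3,25,0,0,0],[14.8,-7.3,25,0,0,0],[14.8,-7.3,25,0,0,0],[14.8,-7.3,25,0,0,0],[14.8,-7.3,25,0,0,0]],
], fingers=72)

```text
time_s: 29.1
tcp_pos: [0.5742, 0.225, 0.2886]
ee_rot: [[0.115, -0.003, -0.993], [0.993, -0.001, 0.115], [-0.002, -1.0, 0.002]]
wrist_force: [1.0, 0.8, -0.1]
gripper_width: 0.718
```

```bash
python3 wm.py wi1 .036;  python3 - <<'E'
import cv2
a=cv2.imread('pics/wi1.png')[:240,110:400]; cv2.imwrite('pics/wi1z.png',cv2.resize(a,None,fx=2.5,fy=2.5,interpolation=cv2.INTER_NEAREST))
E
```

```text
clay z 0.036
px [205. 167.] rect c 568.3 153.9 size 43.5 45.6 ang 37.3 centroid [568.4 154. ] area 1568 eqdia 44.7
px [303. 155.] rect c 568.2 290.9 size 38.2 65.3 ang 84.9 centroid [567.8 290.7] area 2407 eqdia 55.4
px [196.  71.] rect c 434.4 158.8 size 60.9 60.6 ang 83.4 centroid [434.6 158.8] area 2893 eqdia 60.7
px [297.  54.] rect c 428.4 296.7 size 54.4 55.1 ang 83.4 centroid [428.5 297.1] area 2831 eqdia 60.0
px [ 2. 42.] rect c 277.1 -188.2 size 41.8 171.0 ang 89.9 centroid [ 265.5 -195.7] area 1525 eqdia 44.1
setters
px [401. 180.] rect c 622.0 446.3 size 109.9 107.1 ang 1.9 centroid [621.9 447.3] area 9204 eqdia 108.3
px [207. 165.] rect c 569.0 153.8 size 90.3 91.6 ang 6.5 centroid [568.7 153.9] area 7846 eqdia 100.0
px [303. 155.] rect c 568.2 290.9 size 93.8 91.4 ang 85.3 centroid [568.7 290.6] area 7956 eqdia 100.6
px [197.  72.] rect c 433.5 156.1 size 91.0 92.7 ang 3.1 centroid [433.5 156.7] area 7971 eqdia 100.7
px [297.  54.] rect c 426.7 298.2 size 91.2 93.0 ang 83.3 centroid [427.6 297.1] area 7996 eqdia 100.9
t 29.15 tcp [0.5743 0.2251 0.2888] w 0.7140575727197751 F [-0.5 -0.2 -0.1]
```

View pics/wi1z.png

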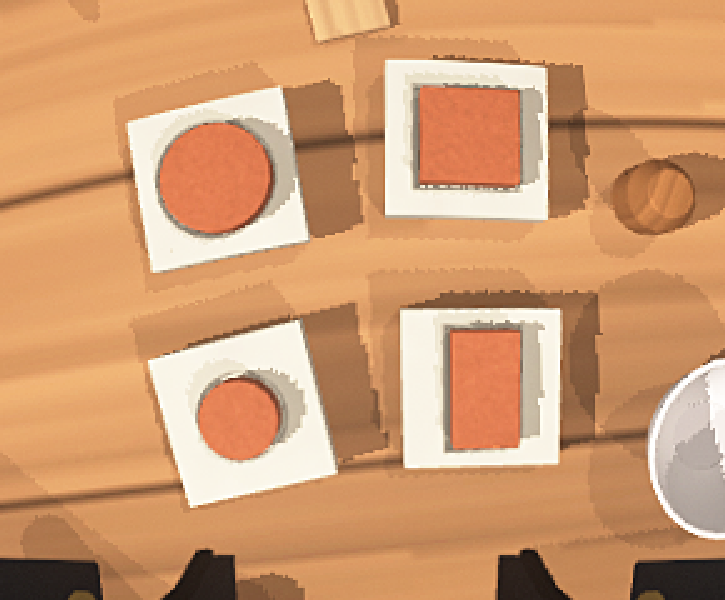

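Request:
carry_out([
  [[0.5,-45.5,1,0,0,1.687],[0.5,-45.5,1,0,0,1.687],[0.5,-45.5,1,0,0,1.687],[0.5,-45.5,1,0,0,1.687],[0.5,-45.5,1,0,0,1.687],[0.5,-45.5,1,0,0,1.687],[0.5,-45.5,1,0,0,1.687],[0.5,-45.5,1,0,0,1.687],[0.5,-45.5,1,0,0,1.687],[0.5,-45.5,1,0,0,1.687],[0.5,-45.5,1,0,0,1.687],[0.5,-45.5,1,0,0,1.687],[0.5,-45.5,1,0,0,1.687]],
], fingers=110)

```text
time_s: 30.78
tcp_pos: [0.5803, -0.2297, 0.3]
ee_rot: [[-1.0, -0.0, 0.0], [-0.0, 0.0, -1.0], [0.0, -1.0, -0.0]]
wrist_force: [-0.1, -0.3, -0.1]
gripper_width: 0.563
```

Run:
```python
from h import *
import pickle
c=cap('wrist','wj1'); pickle.dump(c,open('wj1.pkl','wb')); s=cap('scene','sj1'); pickle.dump(s,open('sj1.pkl','wb')); d=cap('side','dj1'); pickle.dump(d,open('dj1.pkl','wb'))
a=c['image'][:240,:,::-1][:,100:420]; cv2.imwrite('pics/wj1z.png',cv2.resize(a,None,fx=2.5,fy=2.5,interpolation=cv2.INTER_NEAREST))
a=s['image'][110:220,100:240,::-1]; b=d['image'][80:180,240:360,::-1]
cv2.imwrite('pics/sj1z.png',cv2.resize(a,None,fx=5,fy=5,interpolation=cv2.INTER_CUBIC));cv2.imwrite('pics/dj1z.png',cv2.resize(b,None,fx=6,fy=6,interpolation=cv2.INTER_CUBIC))
print(sense()['tcp_pos'])
```

```text
[ 0.58035363 -0.22992996  0.30007767]
```

View pics/wj1z.png

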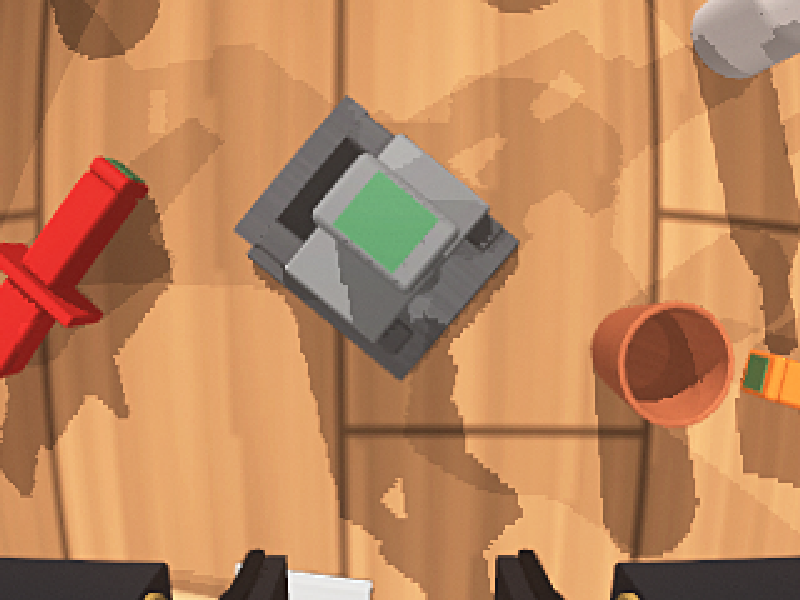

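View pics/sj1z.png

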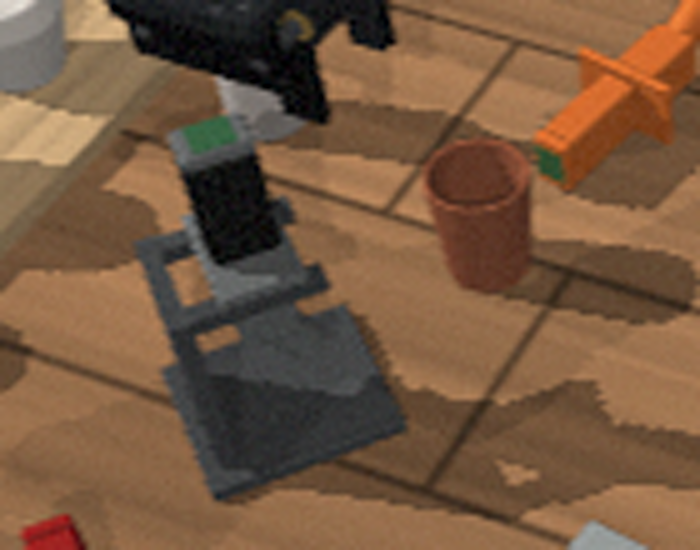

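View pics/dj1z.png

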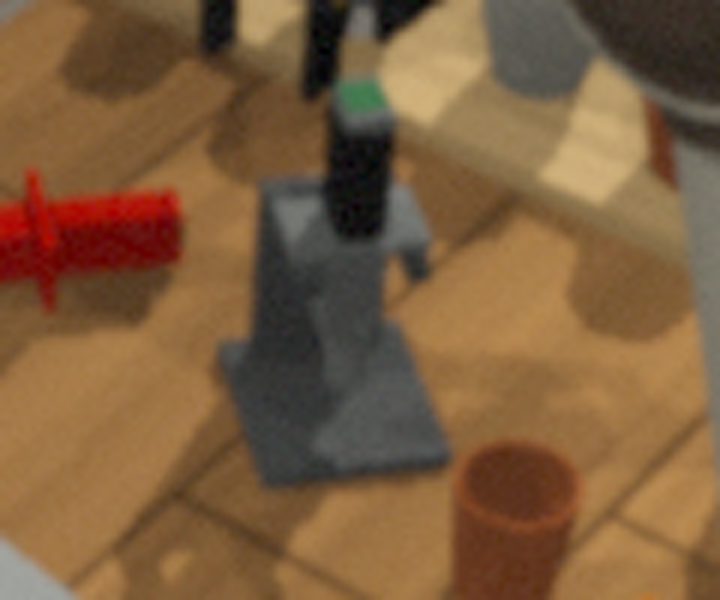

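Run:
```python
from h import *
import pickle
L={}
for f,fi in (('wj1',1),('sj1',0),('dj1',0)):
    c=pickle.load(open(f+'.pkl','rb')); im=c['image'].astype(float); R,G,B=im[...,0],im[...,1],im[...,2]
    m=(G>1.3*R)&(G>1.1*B); print(f); blobs(c,m,.218,15,bool(fi))
    cs,_=cv2.findContours(m.astype(np.uint8),cv2.RETR_EXTERNAL,cv2.CHAIN_APPROX_NONE)
    for k in cs:
        if cv2.contourArea(k)>=15:
            u=k[:,0].mean(0); p=toplane(c,u,.218,bool(fi))[0]
            if abs(p[0]-.58)<.05 and abs(p[1]+.325)<.05: L[f]=rays(c,u,bool(fi))
A=0;b=0
for o,d in L.values():
    M=np.eye(3)-np.outer(d[0],d[0]); A=A+M; b=b+M@o
X=np.linalg.solve(A,b); print('tri',X, [np.linalg.norm((np.eye(3)-np.outer(d[0],d[0]))@(X-o)) for o,d in L.values()])
c=pickle.load(open('wj1.pkl','rb'))
# flange corners (zoom px) at z=.138
q=np.array([(395,135),(490,205),(385,345),(285,265)])/2.5+[100,0]
P=toplane(c,q,.138,True)*1000; print(np.round(P,1)); print(cv2.minAreaRect(P[:,:2].astype(np.float32)))
q=np.array([(348,97),(518,240),(403,378),(235,228)])/2.5+[100,0]
P=toplane(c,q,.01,True)*1000; print('base',np.round(P,1)); print(cv2.minAreaRect(P[:,:2].astype(np.float32)))
q=np.array([(366,153),(458,228),(405,290),(313,212)])/2.5+[100,0]
P=toplane(c,q,.218,True)*1000; print('cap',np.round(P,1)); print(cv2.minAreaRect(P[:,:2].astype(np.float32)))
```

```text
wj1
px [253.  88.] rect c 582.5 -320.9 size 22.0 24.0 ang 49.9 centroid [ 582.5 -320.9] area 499 eqdia 25.2
sj1
px [142. 136.] rect c 583.2 -320.9 size 21.7 22.2 ang 47.6 centroid [ 583.2 -320.9] area 381 eqdia 22.0
dj1
px [300.  96.] rect c 582.5 -321.6 size 18.8 20.5 ang 39.4 centroid [ 583.7 -322.2] area 293 eqdia 19.3
tri [ 0.58301144 -0.32089625  0.2185199 ] [np.float64(0.0004427866673948615), np.float64(0.0006090405387980342), np.float64(0.0006075583035294968)]
[[ 578.6 -363.6  138. ]
 [ 539.4 -334.4  138. ]
 [ 582.8 -275.   138. ]
 [ 624.2 -309.1  138. ]]
((580.1904296875, -320.4034729003906), (73.35397338867188, 53.64784622192383), 50.58091735839844)
base [[ 605.1 -412.6   10. ]
 [ 505.6 -327.2   10. ]
 [ 572.9 -244.1   10. ]
 [ 671.8 -335.1   10. ]]
((589.072509765625, -328.3681640625), (106.92108917236328, 134.30563354492188), 49.3553466796875)
cap [[ 588.  -342.1  218. ]
 [ 559.9 -318.6  218. ]
 [ 576.1 -299.2  218. ]
 [ 604.2 -323.7  218. ]]
((581.8425903320312, -320.9846496582031), (25.295734405517578, 37.31890106201172), 48.92888641357422)
```

Request:
carry_out([
  [[0.3,-9.1,0,0,0,0.866],[0.3,-9.1,0,0,0,0.866],[0.3,-9.1,0,0,0,0.866],[0.3,-9.1,0,0,0,0.866],[0.3,-9.1,0,0,0,0.866],[0.3,-9.1,0,0,0,0.866],[0.3,-9.1,0,0,0,0.866],[0.3,-9.1,0,0,0,0.866]],
])

```text
time_s: 31.92
tcp_pos: [0.5834, -0.321, 0.3]
ee_rot: [[-0.649, 0.0, 0.761], [-0.761, 0.0, -0.649], [-0.0, -1.0, -0.0]]
wrist_force: [0.8, -1.0, -0.1]
gripper_width: 0.566
```

Run:
```python
from h import *
print([x for x in dir(r) if x[0]!='_'])
s=sense();print(s['tcp_pos'],s['joints'],s['gripper_width'])
c=cap('wrist','wk1');d=cap('side','dk1');e=cap('scene','sk1')
cv2.imwrite('pics/dk1z.png',cv2.resize(d['image'][20:180,240:400,::-1],None,fx=3.5,fy=3.5)); cv2.imwrite('pics/sk1z.png',cv2.resize(e['image'][80:220,100:240,::-1],None,fx=4,fy=4))
```

```text
['PlanningError', 'tcp_to_tips']
[ 0.58336071 -0.32104252  0.3000365 ] [-1.49404661e+01  2.43389592e+01  1.30196265e+01 -1.96788414e-03
 -7.86805408e+01  6.45051194e+01] 0.5659662823501017
```

View pics/wk1.png

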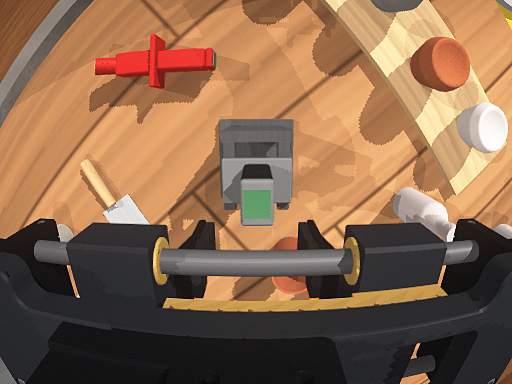

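View pics/sk1z.png

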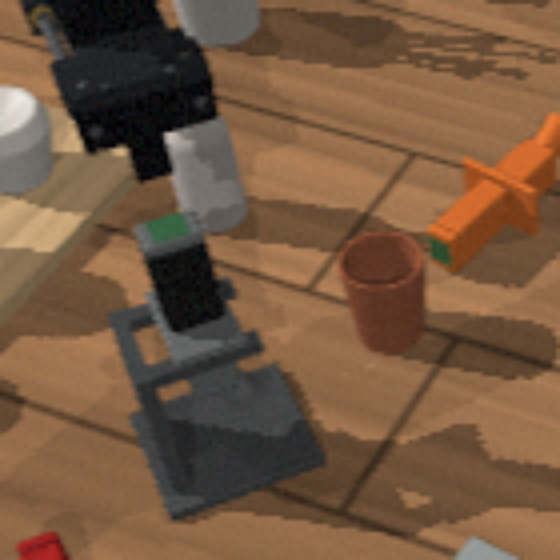

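Run:
```python
from h import *
c=cap('wrist'); im=c['image'].astype(float); R,G,B=im[...,0],im[...,1],im[...,2]
m=(G>1.3*R)&(G>1.1*B); blobs(c,m,.218,30)
m=cv2.inRange(c['image'],(40,40,40),(180,185,190)).astype(bool)&(abs(R-B)<18); m[:118]=0;m[210:]=0; m[:,:215]=0;m[:,300:]=0
cs,_=cv2.findContours(m.astype(np.uint8),cv2.RETR_EXTERNAL,cv2.CHAIN_APPROX_NONE)
k=max(cs,key=cv2.contourArea)[:,0].astype(float)
for lo,hi,s in((215,235,'L'),(280,300,'R')):
    q=k[(k[:,0]>lo)&(k[:,0]<hi)&(k[:,1]>125)&(k[:,1]<180)]; 
    P=toplane(c,q,.01,True)[:,:2]; v=cv2.fitLine(P.astype(np.float32),cv2.DIST_HUBER,0,.001,.001).ravel(); print(s,len(q),np.degrees(np.arctan2(v[1],v[0])))
```

```text
px [256. 204.] rect c 582.3 -320.6 size 22.0 24.0 ang 49.6 centroid [ 582.4 -320.6] area 500 eqdia 25.2
L 54 -39.359623
R 54 -40.574356
```

Request:
carry_out([
  [[-0.03,0.02,-4,0,0,0],[-0.03,0.02,-8,0,0,0],[-0.03,0.02,-10.5,0,0,0],[-0.03,0.02,-12.3,0,0,0],[-0.03,0.02,-13.05,0,0,0],[-0.03,0.02,-13.05,0,0,0],[-0.03,0.02,-13.05,0,0,0]],
])

```text
time_s: 33.0
tcp_pos: [0.5836, -0.3211, 0.1707]
ee_rot: [[-0.648, 0.002, 0.762], [-0.762, -0.001, -0.648], [-0.001, -1.0, 0.002]]
wrist_force: [-0.2, -0.1, -0.3]
gripper_width: 0.57
```

Request:
carry_out([
  [[0,0,0,0,0,0],[0,0,0,0,0,0],[0,0,0,0,0,0],[0,0,0,0,0,0],[0,0,0,0,0,0],[0,0,0,0,0,0]],
], fingers=255)

```text
time_s: 33.75
tcp_pos: [0.5831, -0.321, 0.1699]
ee_rot: [[-0.648, 0.0, 0.762], [-0.762, -0.0, -0.648], [0.0, -1.0, 0.0]]
wrist_force: [-0.9, -0.2, 1.7]
gripper_width: 0.32
```

Request:
carry_out([
  [[0,0,2,0,0,0],[0,0,5,0,0,0],[0,0,9,0,0,0],[0,0,13,0,0,0],[0,0,16,0,0,0],[0,0,16,0,0,0],[0,0,16,0,0,0]],
])

```text
time_s: 34.62
tcp_pos: [0.5825, -0.3203, 0.3273]
ee_rot: [[-0.648, -0.003, 0.762], [-0.762, 0.002, -0.648], [0.0, -1.0, -0.004]]
wrist_force: [0.1, -0.7, -2.4]
gripper_width: 0.32
```

```bash
cat > plan.py <<'E'
from h import *
from scipy.spatial.transform import Rotation as Ro
def Rz(a): return Ro.from_euler('z',a,degrees=True)
def Ry(a): return Ro.from_euler('y',a,degrees=True)
TH=-65; R0=Rz(-40.38); Rn=Rz(TH)*Ry(-30)
turn=(Rn*R0.inv()).as_rotvec()
tcp_th=np.array([.4,0,40]); spot=np.array([-62.5,0,-158.])
B={'big':(433.9,158.2),'small':(568.7,153.8),'sq':(428.0,297.2),'ob':(568.3,291.1)}
if __name__=='__main__':
    print('turn',turn,np.degrees(np.linalg.norm(turn)))
    for k,v in B.items():
        print(k,np.round(np.array([*v,36.])+Rn.apply(tcp_th-spot),1), 'origin',np.round(np.array([*v,36.])+Rn.apply(-spot),1))
E
python3 plan.py
python3 - <<'E'
from h import *
c=cap('wrist','wl1');d=cap('side','dl1');e=cap('scene','sl1')
cv2.imwrite('pics/l1.png',np.hstack([e['image'][50:250,80:240,::-1],d['image'][0:200,200:400,::-1]]).repeat(2,0).repeat(2,1)); print(sense()['gripper_width'])
E
```

```text
turn [-0.41961487 -0.31977662 -0.41977785] 38.62887931306823
big [415.1 198.6 238.9] origin [423.4 180.7 204.1]
small [549.9 194.2 238.9] origin [558.2 176.3 204.1]
sq [409.2 337.6 238.9] origin [417.5 319.7 204.1]
ob [549.5 331.5 238.9] origin [557.8 313.6 204.1]
0.320831533334166
```

View pics/l1.png

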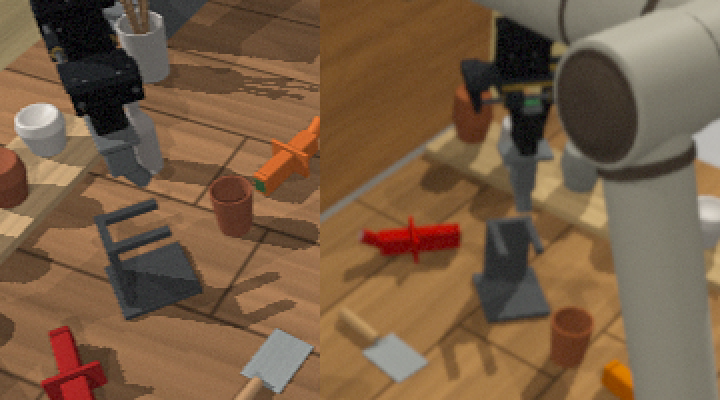

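View pics/wl1.png

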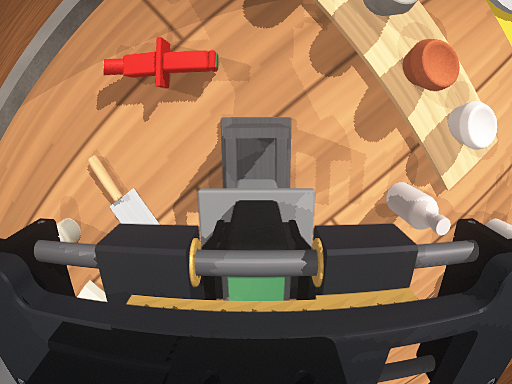

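Request:
carry_out([
  [[-4,8,0,0,0,0],[-5,14,0,-0.05,-0.04,-0.05],[-7,20,0,-0.1,-0.08,-0.1],[-9,26,0,-0.17,-0.13,-0.17],[-11,32,0,-0.24,-0.18,-0.24],[-13,38,0,-0.31,-0.23,-0.31],[-15,44,0,-0.38,-0.29,-0.38],[-16,49,0,-0.42,-0.32,-0.42],[-16.77,51.94,0,-0.4196,-0.3198,-0.4198],[-16.77,51.94,0,-0.4196,-0.3198,-0.4198],[-16.77,51.94,0,-0.4196,-0.3198,-0.4198],[-16.77,51.94,0,-0.4196,-0.3198,-0.4198]],
])

```text
time_s: 36.28
tcp_pos: [0.4153, 0.1971, 0.3293]
ee_rot: [[-0.907, 0.21, 0.365], [-0.421, -0.454, -0.785], [0.001, -0.866, 0.5]]
wrist_force: [0.2, 0.1, -1.8]
gripper_width: 0.315
```

Run:
```python
from h import *
s=sense(); print(np.round(s['joints'],1),s['tcp_pos'],np.round(s['ee_rot'],4).tolist(),s['gripper_width'],s['time_s'])
c=cap('wrist','wm1');d=cap('side','dm1');e=cap('scene','sm1')
cv2.imwrite('pics/m1.png',np.hstack([e['image'][20:300,200:450,::-1],d['image'][50:330,100:350,::-1]]).repeat(1,0))
```

```text
[ 60.5   5.9 -22.1  24.3 -81.4 -43.4] [0.4153126  0.19707614 0.32930461] [[-0.907, 0.2101, 0.365], [-0.4211, -0.454, -0.7852], [0.0007, -0.8659, 0.5002]] 0.31471347857946363 36.275
```

View pics/m1.png

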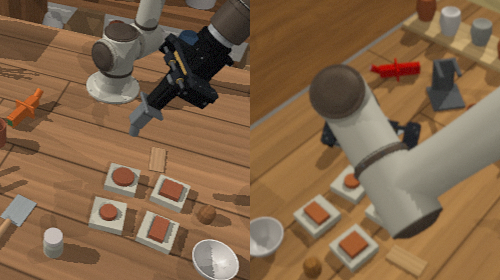

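View pics/wm1.png

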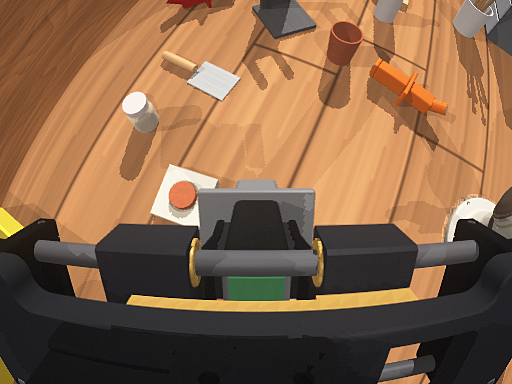

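```bash
cat > flg.py <<'E'
from plan import *
import sys
c=cap('wrist',sys.argv[1]); s=sense(); T=np.array(s['ee_rot']); p=np.array(s['tcp_pos'])
# thermo axes in tool frame: z_th=-y_tool ; y_th = -x_tool (yaw229.6 = y_th dir +180) ; x_th = y x z
zt=-T[:,1]; yt=-T[:,0]; xt=np.cross(yt,zt); M=np.c_[xt,yt,zt]
o=p-M@(tcp_th/1000)
pts=np.array([[25,38,8],[25,-38,8],[25,38,0],[25,-38,0],[20,0,88],[10,10,88]])/1000
print('expect px',np.round(proj(c,o+pts@M.T,True),1).tolist())
print('beam dir',np.round(M@[-.5,0,-.866],4),'spot',np.round((o+M@(spot/1000))*1000,1), 'lens',np.round((o+M@np.array([-.0225,0,-.089]))*1000,1))
cv2.imwrite('pics/'+sys.argv[1]+'z.png',cv2.resize(c['image'][150:310,170:340,::-1],None,fx=3.5,fy=3.5,interpolation=cv2.INTER_NEAREST))
print(s['time_s'],s['gripper_width'],np.round(s['joint_velocities'],3))
E
python3 flg.py wm2
```

```text
expect px [[196.6, 190.0], [316.0, 190.0], [198.9, 186.8], [313.7, 186.8], [256.7, 257.5], [231.3, 279.4]]
beam dir [ 2.e-04  4.e-04 -1.e+00] spot [434.3 156.9 126.8] lens [434.3 156.8 206.5]
36.475 0.3200116721917803 [ 0.364  0.101  0.27   0.069  0.057 -0.159]
```

View pics/wm2z.png

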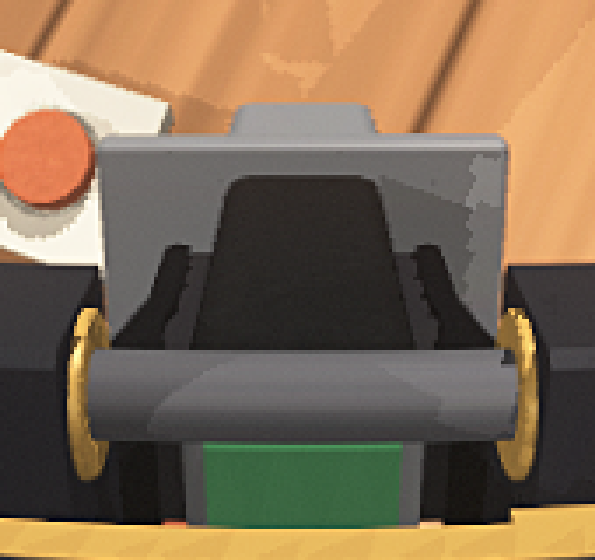

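Request:
carry_out([
  [[0,0,-4,0,0,0],[0,0,-8,0,0,0],[0,0,-9.1,0,0,0],[0,0,-9.1,0,0,0],[0,0,-9.1,0,0,0],[0,0,-9.1,0,0,0],[0,0,-9.1,0,0,0]],
])

```text
time_s: 37.35
tcp_pos: [0.4155, 0.1988, 0.2392]
ee_rot: [[-0.906, 0.212, 0.366], [-0.423, -0.452, -0.786], [-0.001, -0.866, 0.499]]
wrist_force: [-0.2, -0.5, -1.0]
gripper_width: 0.322
```

```bash
python3 flg.py wn1
```

```text
expect px [[197.0, 189.7], [316.2, 189.7], [199.2, 186.6], [313.9, 186.6], [257.1, 257.0], [231.7, 278.9]]
beam dir [ 7.e-04  1.e-03 -1.e+00] spot [434.4 158.5  36.1] lens [434.4 158.3 115.8]
37.4 0.3205484519180129 [ 0.052  0.406 -0.271 -0.139  0.162  0.133]
```

View pics/wn1.png

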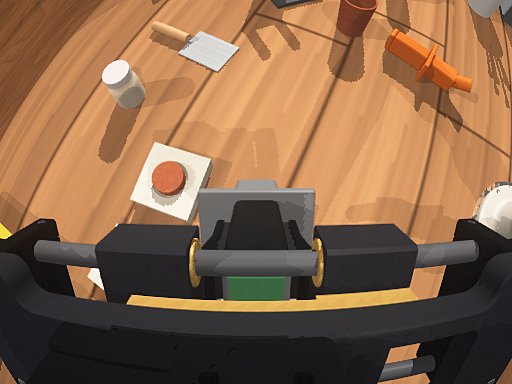

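Request:
carry_out([
  [[-0.03,0,0,0,0,0],[-0.03,0,0,0,0,0],[-0.03,0,0,0,0,0],[-0.03,0,0,0,0,0],[-0.03,0,0,0,0,0],[-0.03,0,0,0,0,0],[-0.03,0,0,0,0,0],[-0.03,0,0,0,0,0],[-0.03,0,0,0,0,0],[-0.03,0,0,0,0,0],[-0.03,0,0,0,0,0],[-0.03,0,0,0,0,0],[-0.03,0,0,0,0,0],[-0.03,0,0,0,0,0],[-0.03,0,0,0,0,0],[-0.03,0,0,0,0,0],[-0.03,0,0,0,0,0],[-0.03,0,0,0,0,0],[-0.03,0,0,0,0,0],[-0.03,0,0,0,0,0]],
])

```text
time_s: 39.9
tcp_pos: [0.415, 0.1985, 0.2385]
ee_rot: [[-0.906, 0.211, 0.366], [-0.423, -0.453, -0.785], [-0.0, -0.866, 0.5]]
wrist_force: [-0.4, -0.1, -2.1]
gripper_width: 0.324
```

```bash
python3 flg.py wn2
python3 - <<'E'
from h import *
e=cap('scene','sn2');d=cap('side','dn2')
cv2.imwrite('pics/n2.png',np.hstack([cv2.resize(e['image'][120:290,220:440,::-1],None,fx=1.8,fy=1.8),cv2.resize(d['image'][130:300,100:320,::-1],None,fx=1.8,fy=1.8)]))
E
```

```text
expect px [[196.8, 189.7], [316.1, 189.8], [199.0, 186.6], [313.8, 186.6], [256.9, 257.1], [231.5, 279.0]]
beam dir [ 1.e-04  0.e+00 -1.e+00] spot [433.9 158.2  35.6] lens [433.9 158.  115.4]
39.95 0.32203199482815964 [-0.121 -0.013  0.045 -0.034 -0.017 -0.035]
```

View pics/n2.png

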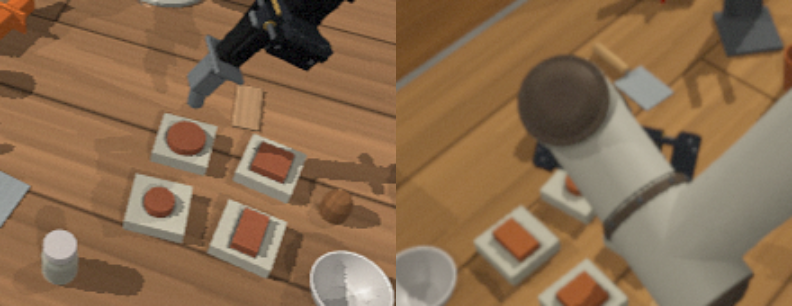

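Run:
```python
from h import *
e=cap('scene','so'); print(proj(e,[[.4339,.158,.1154],[.4339,.1582,.036],[.4267,.1800,.204],[.5687,.1538,.036],[.428,.2972,.036],[.5683,.2911,.036]]).round(1).tolist())
a=e['image'][130:220,290:370,::-1]; cv2.imwrite('pics/soz.png',cv2.resize(a,None,fx=7,fy=6.5,interpolation=cv2.INTER_NEAREST))
m=clay(e['image']); m=cv2.morphologyEx(m.astype(np.uint8),cv2.MORPH_CLOSE,np.ones((3,3)))
cs,_=cv2.findContours(m,cv2.RETR_EXTERNAL,cv2.CHAIN_APPROX_NONE)
for k in cs:
    if cv2.contourArea(k)>80: print(k[:,0].mean(0),cv2.contourArea(k))
```

```text
[[327.9, 176.4], [323.6, 194.5], [342.6, 154.1], [308.7, 229.6], [371.3, 207.7], [358.9, 246.5]]
[358.42424242 248.90909091] 301.0
[307.95454545 232.        ] 190.0
[116.71710526 240.72368421] 948.0
[370.78688525 209.75409836] 286.5
[322.8490566  196.66037736] 272.5
[ 79.8375 138.1375] 599.0
[212.77889447 138.1959799 ] 1033.5
```

View pics/soz.png

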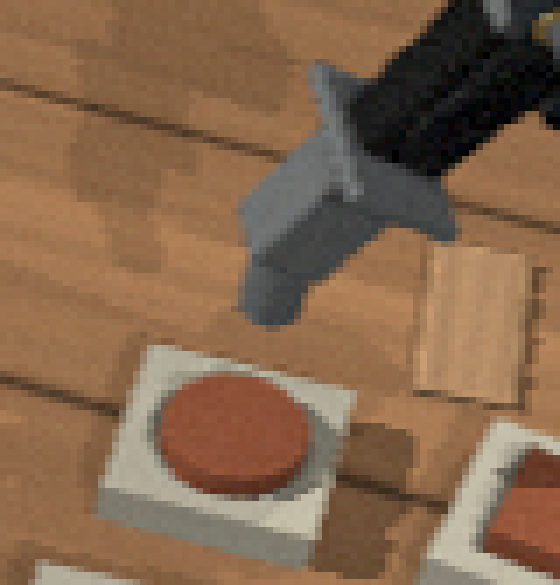

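Request:
carry_out([
  [[0,0,0,0,0,0],[0,0,0,0,0,0],[0,0,0,0,0,0],[0,0,0,0,0,0],[0,0,0,0,0,0],[5,-0.2,2,0,0,0],[10,-0.4,2,0,0,0],[13.48,-0.44,0,0,0,0],[13.48,-0.44,0.04,0,0,0],[13.48,-0.44,0.04,0,0,0],[13.48,-0.44,0.04,0,0,0],[13.48,-0.44,0.04,0,0,0],[13.48,-0.44,0.04,0,0,0]],
])

```text
time_s: 41.72
tcp_pos: [0.5495, 0.1944, 0.2395]
ee_rot: [[-0.906, 0.212, 0.366], [-0.423, -0.452, -0.785], [-0.001, -0.866, 0.5]]
wrist_force: [-0.2, -0.1, -1.2]
gripper_width: 0.32
```

```bash
python3 flg.py wp1
```

```text
expect px [[196.8, 189.6], [316.1, 189.7], [199.1, 186.5], [313.7, 186.5], [256.8, 256.9], [231.5, 278.8]]
beam dir [ 5.e-04  5.e-04 -1.e+00] spot [568.5 154.1  36.4] lens [568.6 153.9 116.2]
41.775 0.31904251644400744 [-0.148  0.307  0.151 -0.005  0.004  0.125]
```

Request:
carry_out([
  [[0,0,0,0,0,0],[0,0,0,0,0,0],[0,0,0,0,0,0],[0,0,0,0,0,0],[0,0,0,0,0,0],[0,0,0,0,0,0],[0,0,0,0,0,0],[0,0,0,0,0,0],[0,0,0,0,0,0],[0,0,0,0,0,0],[0,0,0,0,0,0],[0,0,0,0,0,0],[0,0,0,0,0,0],[0,0,0,0,0,0],[0,0,0,0,0,0],[0,0,0,0,0,0],[0,0,0,0,0,0],[0,0,0,0,0,0],[0,0,0,0,0,0],[0,0,0,0,0,0]],
])

```text
time_s: 44.28
tcp_pos: [0.5498, 0.1941, 0.2389]
ee_rot: [[-0.906, 0.211, 0.366], [-0.423, -0.453, -0.785], [0.0, -0.866, 0.5]]
wrist_force: [-0.2, 0.1, -1.6]
gripper_width: 0.32
```

```bash
python3 flg.py wp2
python3 - <<'E'
from h import *
e=cap('scene','sp2')
a=e['image'][130:260,270:400,::-1]; cv2.imwrite('pics/sp2z.png',cv2.resize(a,None,fx=4.5,fy=4.5,interpolation=cv2.INTER_NEAREST))
E
```

```text
expect px [[196.7, 189.8], [316.1, 189.8], [199.0, 186.6], [313.8, 186.6], [256.9, 257.1], [231.5, 279.1]]
beam dir [ 1.e-04  0.e+00 -1.e+00] spot [568.7 153.8  36. ] lens [568.7 153.6 115.8]
44.325 0.3221330470216252 [ 0.004 -0.067 -0.02   0.067  0.012 -0.012]
```

View pics/sp2z.png

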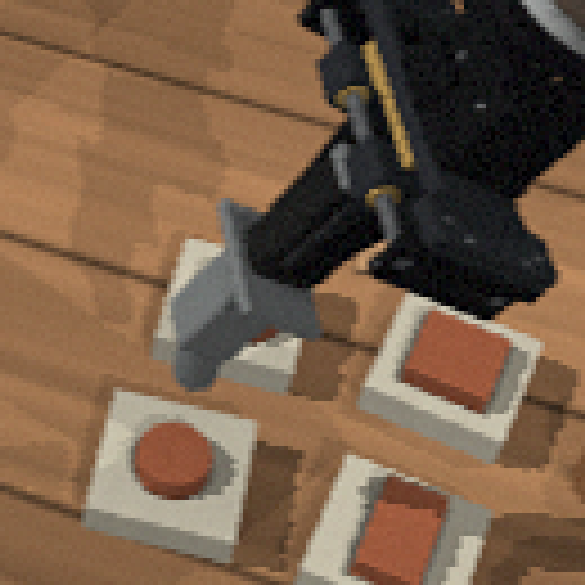

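View pics/wp2.png

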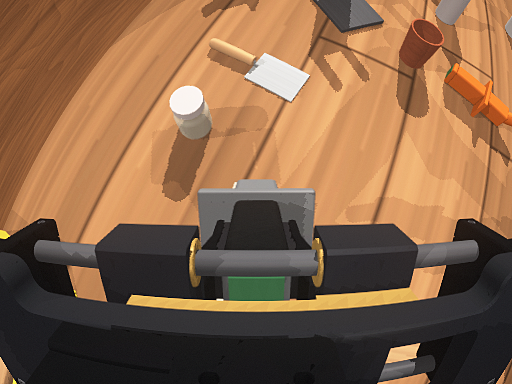

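Request:
carry_out([
  [[0,0,0,0,0,0],[0,0,0,0,0,0],[-4,4,2,0,0,0],[-8,8,2,0,0,0],[-12,12,2,0,0,0],[-14.07,14.34,0,0,0,0],[-14.07,14.34,0,0,0,0],[-14.07,14.34,0,0,0,0],[-14.07,14.34,0,0,0,0],[-14.07,14.34,0,0,0,0],[-14.07,14.34,0,0,0,0]],
])

```text
time_s: 45.75
tcp_pos: [0.4095, 0.3371, 0.2392]
ee_rot: [[-0.907, 0.211, 0.365], [-0.422, -0.453, -0.786], [-0.0, -0.866, 0.5]]
wrist_force: [0.0, 0.7, -2.1]
gripper_width: 0.322
```

```bash
python3 flg.py wq1
```

```text
expect px [[196.8, 190.0], [316.2, 190.0], [199.1, 186.8], [313.8, 186.8], [257.0, 257.4], [231.6, 279.4]]
beam dir [ 1.e-04  3.e-04 -1.e+00] spot [428.2 296.9  36.2] lens [428.3 296.7 115.9]
45.8 0.3198752725845586 [ 0.237  0.161  0.111 -0.024 -0.065 -0.006]
```

Request:
carry_out([
  [[0,0,0,0,0,0],[0,0,0,0,0,0],[0,0,0,0,0,0],[0,0,0,0,0,0],[0,0,0,0,0,0],[0,0,0,0,0,0],[0,0,0,0,0,0],[0,0,0,0,0,0],[0,0,0,0,0,0],[0,0,0,0,0,0],[0,0,0,0,0,0],[0,0,0,0,0,0],[0,0,0,0,0,0],[0,0,0,0,0,0],[0,0,0,0,0,0],[0,0,0,0,0,0],[0,0,0,0,0,0],[0,0,0,0,0,0],[0,0,0,0,0,0],[0,0,0,0,0,0]],
])

```text
time_s: 48.3
tcp_pos: [0.4091, 0.3375, 0.239]
ee_rot: [[-0.906, 0.211, 0.366], [-0.423, -0.453, -0.785], [-0.0, -0.866, 0.5]]
wrist_force: [0.7, 0.5, -0.8]
gripper_width: 0.316
```

```bash
python3 flg.py wq2
python3 - <<'E'
from h import *
e=cap('scene','sq2')
a=e['image'][130:260,270:400,::-1]; cv2.imwrite('pics/sq2z.png',cv2.resize(a,None,fx=4.5,fy=4.5,interpolation=cv2.INTER_NEAREST))
E
```

```text
expect px [[196.7, 189.7], [316.1, 189.7], [199.0, 186.6], [313.8, 186.6], [256.9, 257.1], [231.5, 279.0]]
beam dir [ 1.e-04  1.e-04 -1.e+00] spot [428.  297.1  36. ] lens [428.  297.  115.8]
48.35 0.32069696609603116 [ 0.03  -0.112 -0.027  0.12  -0.019 -0.068]
```

View pics/sq2z.png

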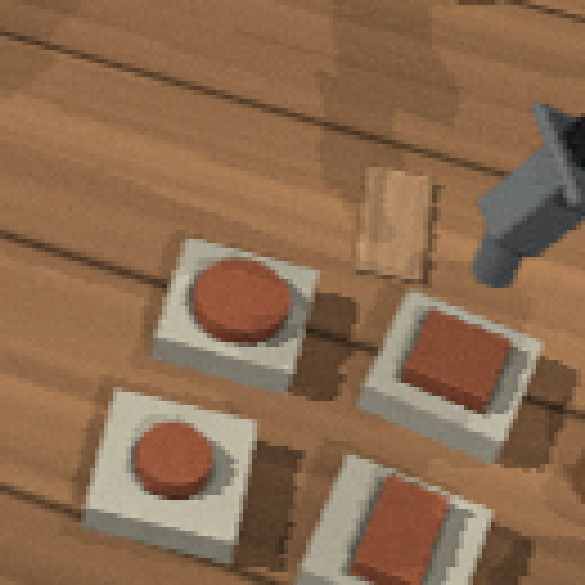

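View pics/wq2.png

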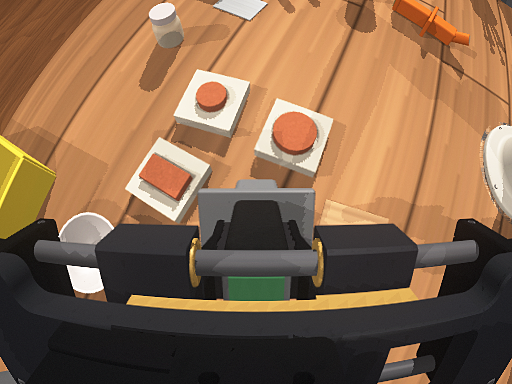

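Request:
carry_out([
  [[0,0,0,0,0,0],[0,0,0,0,0,0],[5,-0.2,2,0,0,0],[10,-0.4,2,0,0,0],[14.03,-0.61,0,0,0,0],[14.03,-0.61,0,0,0,0],[14.03,-0.61,0,0,0,0],[14.03,-0.61,0,0,0,0],[14.03,-0.61,0,0,0,0],[14.03,-0.61,0,0,0,0]],
])

```text
time_s: 49.65
tcp_pos: [0.549, 0.3318, 0.2395]
ee_rot: [[-0.906, 0.212, 0.366], [-0.423, -0.452, -0.785], [-0.001, -0.866, 0.5]]
wrist_force: [0.2, -0.7, -1.8]
gripper_width: 0.32
```

```bash
python3 flg.py wr1
```

```text
expect px [[196.8, 189.6], [316.1, 189.6], [199.1, 186.5], [313.7, 186.5], [256.8, 256.8], [231.4, 278.7]]
beam dir [ 4.e-04  6.e-04 -1.e+00] spot [568.  291.4  36.5] lens [568.1 291.3 116.2]
49.7 0.3181763567868393 [-0.22   0.289  0.117  0.008 -0.003 -0.047]
```

Request:
carry_out([
  [[0,0,0,0,0,0],[0,0,0,0,0,0],[0,0,0,0,0,0],[0,0,0,0,0,0],[0,0,0,0,0,0],[0,0,0,0,0,0],[0,0,0,0,0,0],[0,0,0,0,0,0],[0,0,0,0,0,0],[0,0,0,0,0,0],[0,0,0,0,0,0],[0,0,0,0,0,0],[0,0,0,0,0,0],[0,0,0,0,0,0],[0,0,0,0,0,0],[0,0,0,0,0,0],[0,0,0,0,0,0],[0,0,0,0,0,0],[0,0,0,0,0,0],[0,0,0,0,0,0]],
])

```text
time_s: 52.2
tcp_pos: [0.5494, 0.3314, 0.239]
ee_rot: [[-0.906, 0.211, 0.366], [-0.423, -0.453, -0.785], [-0.0, -0.866, 0.5]]
wrist_force: [0.2, 0.4, -1.9]
gripper_width: 0.32
```

```bash
python3 flg.py wr2
python3 - <<'E'
from h import *
e=cap('scene','sr2')
a=e['image'][130:260,270:400,::-1]; cv2.imwrite('pics/sr2z.png',cv2.resize(a,None,fx=4.5,fy=4.5,interpolation=cv2.INTER_NEAREST))
E
```

```text
expect px [[196.8, 189.8], [316.1, 189.8], [199.1, 186.6], [313.8, 186.6], [256.9, 257.1], [231.5, 279.1]]
beam dir [ 1.e-04  1.e-04 -1.e+00] spot [568.3 291.1  36. ] lens [568.3 290.9 115.8]
52.25 0.324010530335438 [-0.069 -0.054  0.056 -0.016  0.004  0.069]
```

View pics/sr2z.png

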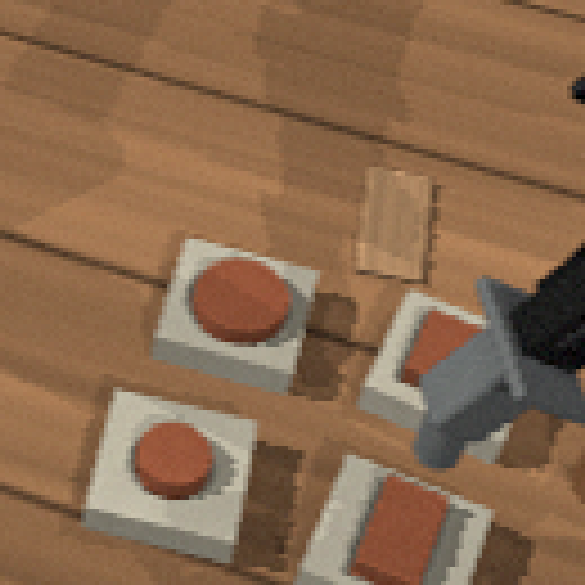

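View pics/wr2z.png

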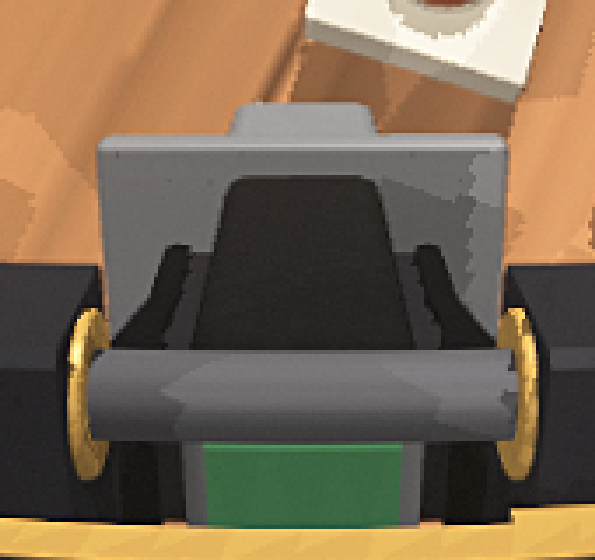

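Request:
carry_out([
  [[0,0,0,0,0,0],[0,0,0,0,0,0],[0,-2,5,0,0,0],[0.3,-7,9.06,0.05,0.04,0.05],[0.6,-13,9.06,0.1,0.08,0.1],[0.9,-19,9.06,0.17,0.13,0.17],[1.2,-25,9.06,0.24,0.18,0.24],[1.6,-31,9.06,0.31,0.23,0.31],[2,-37,9.06,0.38,0.29,0.38],[2.4,-43,9.06,0.4196,0.3198,0.4198],[2.8,-49,9.06,0.4196,0.3198,0.4198],[3.1,-55,9.06,0.4196,0.3198,0.4198],[3.36,-60,9.06,0.4196,0.3198,0.4198],[3.36,-64,9.06,0.4196,0.3198,0.4198],[3.36,-65.23,9.06,0.4196,0.3198,0.4198],[3.36,-65.23,9.06,0.4196,0.3198,0.4198],[3.36,-65.23,9.06,0.4196,0.3198,0.4198],[3.36,-65.23,9.06,0.4196,0.3198,0.4198]],
])

```text
time_s: 54.55
tcp_pos: [0.5833, -0.3196, 0.33]
ee_rot: [[-0.646, 0.001, 0.763], [-0.763, -0.0, -0.646], [-0.0, -1.0, 0.0]]
wrist_force: [-0.2, -0.6, -2.3]
gripper_width: 0.321
```

```bash
python3 flg.py ws1
python3 - <<'E'
from h import *
s=sense(); print(s['tcp_pos'],np.round(s['ee_rot'],4).tolist())
e=cap('scene','ss1');d=cap('side','ds1')
cv2.imwrite('pics/s1z.png',np.hstack([e['image'][50:250,80:240,::-1],d['image'][0:200,200:400,::-1]]).repeat(2,0).repeat(2,1))
E
```

```text
expect px [[196.7, 189.6], [316.1, 189.6], [199.0, 186.5], [313.7, 186.4], [257.0, 256.9], [231.6, 278.8]]
beam dir [-0.381   0.3233 -0.8662] spot [ 535.4 -279.1  132. ] lens [ 565.9 -304.9  201. ]
54.6 0.3199713371690574 [-0.23   0.147  0.079 -0.024 -0.039  0.032]
[ 0.58327327 -0.31974002  0.3299902 ] [[-0.6466, 0.0005, 0.7628], [-0.7628, -0.0, -0.6466], [-0.0003, -1.0, 0.0004]]
```

View pics/s1z.png

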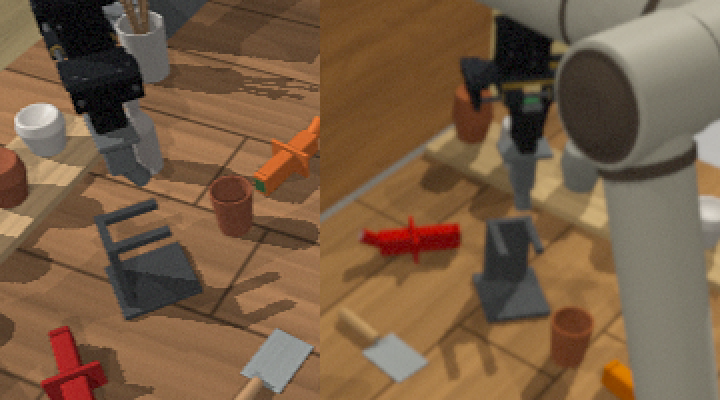

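View pics/ws1.png

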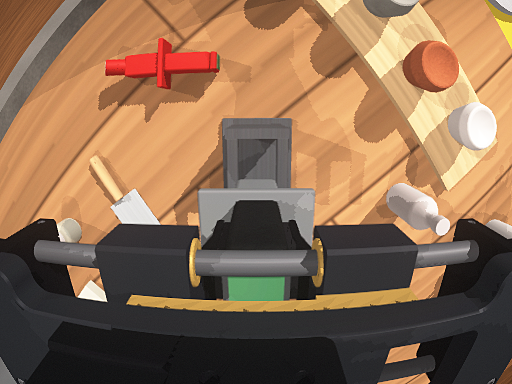

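Request:
carry_out([
  [[0,0,0,0,0,0],[0,0,-3,0,0,0],[0,0,-6,0,0,0],[0,0,-9,0,0,0],[0,0,-12,0,0,0],[0,0,-14,0,0,0],[0,0,-15.2,0,0,0],[0,0,-15.5,0,0,0],[0,0,-15.5,0,0,0],[0,0,-15.5,0,0,0],[0,0,-15.5,0,0,0]],
])

```text
time_s: 56.08
tcp_pos: [0.5833, -0.321, 0.1753]
ee_rot: [[-0.648, 0.001, 0.762], [-0.762, -0.0, -0.648], [-0.001, -1.0, 0.001]]
wrist_force: [0.1, -0.5, -1.3]
gripper_width: 0.32
```

Request:
carry_out([
  [[0,0,-0.3,0,0,0],[0,0,-0.45,0,0,0],[0,0,-0.45,0,0,0],[0,0,-0.45,0,0,0],[0,0,-0.45,0,0,0]],
])

```text
time_s: 56.7
tcp_pos: [0.583, -0.3209, 0.17]
ee_rot: [[-0.648, -0.0, 0.762], [-0.762, 0.0, -0.648], [0.0, -1.0, -0.0]]
wrist_force: [0.1, 0.2, -1.0]
gripper_width: 0.319
```

Run:
```python
from h import *
c=cap('wrist','wt1');e=cap('scene','st1');d=cap('side','dt1')
cv2.imwrite('pics/t1z.png',np.hstack([e['image'][50:250,80:240,::-1],d['image'][0:200,200:400,::-1]]).repeat(2,0).repeat(2,1))
```

```text
(no output)
```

View pics/t1z.png

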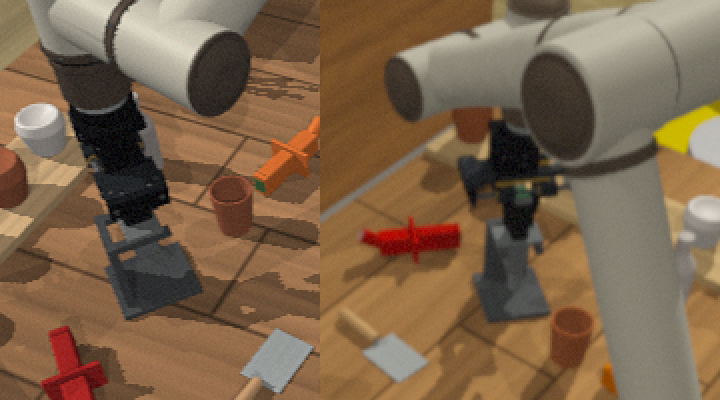

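Request:
carry_out([
  [[0,0,-0.03,0,0,0],[0,0,-0.03,0,0,0],[0,0,-0.03,0,0,0],[0,0,-0.03,0,0,0],[0,0,-0.03,0,0,0],[0,0,-0.03,0,0,0]],
], fingers=110)

```text
time_s: 57.6
tcp_pos: [0.583, -0.3209, 0.1698]
ee_rot: [[-0.648, -0.0, 0.762], [-0.762, -0.0, -0.648], [0.0, -1.0, 0.0]]
wrist_force: [-0.7, 0.6, -0.1]
gripper_width: 0.57
```

Request:
carry_out([
  [[0,0,2,0,0,0],[0,0,5,0,0,0],[0,0,9,0,0,0],[0,0,13,0,0,0],[0,0,13,0,0,0],[0,0,13,0,0,0]],
])

```text
time_s: 58.35
tcp_pos: [0.5827, -0.3206, 0.2991]
ee_rot: [[-0.648, -0.001, 0.762], [-0.762, 0.001, -0.648], [-0.0, -1.0, -0.001]]
wrist_force: [0.0, -0.7, -0.1]
gripper_width: 0.571
```

Run:
```python
from h import *
c=cap('wrist','wu1'); im=c['image'].astype(float); R,G,B=im[...,0],im[...,1],im[...,2]
blobs(c,(G>1.3*R)&(G>1.1*B),.218,30); print(sense()['time_s'],sense()['gripper_width'])
e=cap('scene','su1');d=cap('side','du1')
cv2.imwrite('pics/u1z.png',np.hstack([e['image'][50:250,80:240,::-1],d['image'][0:200,200:400,::-1]]).repeat(2,0).repeat(2,1))
```

```text
px [256. 204.] rect c 582.5 -320.2 size 21.4 23.0 ang 49.6 centroid [ 582.4 -320.2] area 485 eqdia 24.8
58.4 0.5765754747435028
```

View pics/u1z.png

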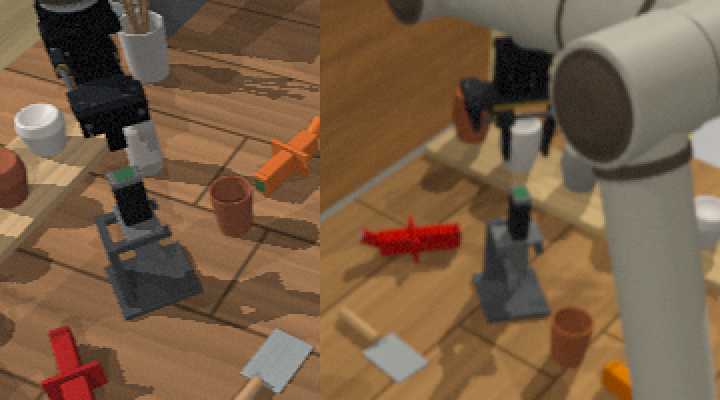

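View pics/su1.png

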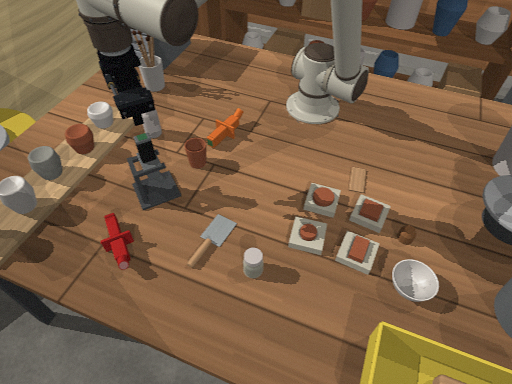

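Request:
carry_out([
  [[0,6,0,0,0,0],[-2,12,0,0,0,-0.15],[-4,18,0,0,0,-0.3],[-5,24,0,0,0,-0.45],[-6,30,0,0,0,-0.6],[-7,36,0,0,0,-0.75],[-8.3,42,0,0,0,-0.866],[-8.3,48,0,0,0,-0.866],[-8.3,54,0,0,0,-0.866],[-8.3,60,-1,0,0,-0.866],[-8.3,61,-1,0,0,-0.866],[-8.3,61,-1,0,0,-0.866],[-8.3,61,-1,0,0,-0.866],[-8.3,61,-1,0,0,-0.866]],
])

```text
time_s: 60.25
tcp_pos: [0.5003, 0.2878, 0.2902]
ee_rot: [[-1.0, 0.0, -0.002], [0.002, 0.0, -1.0], [-0.0, -1.0, -0.0]]
wrist_force: [-0.0, 0.8, -0.3]
gripper_width: 0.569
```

```bash
python3 wm.py wv1 .036;  python3 - <<'E'
import cv2
a=cv2.imread('pics/wv1.png')[:220,110:400]; cv2.imwrite('pics/wv1z.png',cv2.resize(a,None,fx=2.7,fy=2.7,interpolation=cv2.INTER_NEAREST))
E
```

```text
clay z 0.036
px [208. 167.] rect c 567.9 290.4 size 39.4 65.8 ang 84.8 centroid [567.9 290.4] area 2441 eqdia 55.7
px [308. 171.] rect c 428.2 296.5 size 55.1 54.8 ang 83.6 centroid [428.3 296.4] area 2837 eqdia 60.1
px [206.  68.] rect c 568.5 154.1 size 44.1 46.1 ang 44.0 centroid [568.5 153.8] area 1562 eqdia 44.6
px [305.  72.] rect c 434.5 158.5 size 60.6 60.1 ang 1.9 centroid [434.6 158.6] area 2877 eqdia 60.5
px [ 3. 52.] rect c 948.9 62.1 size 33.5 214.1 ang 4.8 centroid [952.4  45.1] area 3110 eqdia 62.9
setters
px [307. 169.] rect c 426.9 296.6 size 94.6 93.1 ang 83.6 centroid [427.4 296.6] area 8027 eqdia 101.1
px [209. 164.] rect c 569.2 289.5 size 92.5 91.5 ang 84.8 centroid [568.7 290. ] area 7976 eqdia 100.8
px [304.  71.] rect c 433.2 155.9 size 90.8 92.6 ang 2.8 centroid [433.1 156.2] area 7911 eqdia 100.4
px [208.  69.] rect c 568.4 153.0 size 91.8 93.0 ang 6.8 centroid [568.8 153.4] area 7912 eqdia 100.4
t 60.3 tcp [0.5003 0.2879 0.2903] w 0.5693802392573717 F [0.2 0.9 0.4]
```

View pics/wv1z.png

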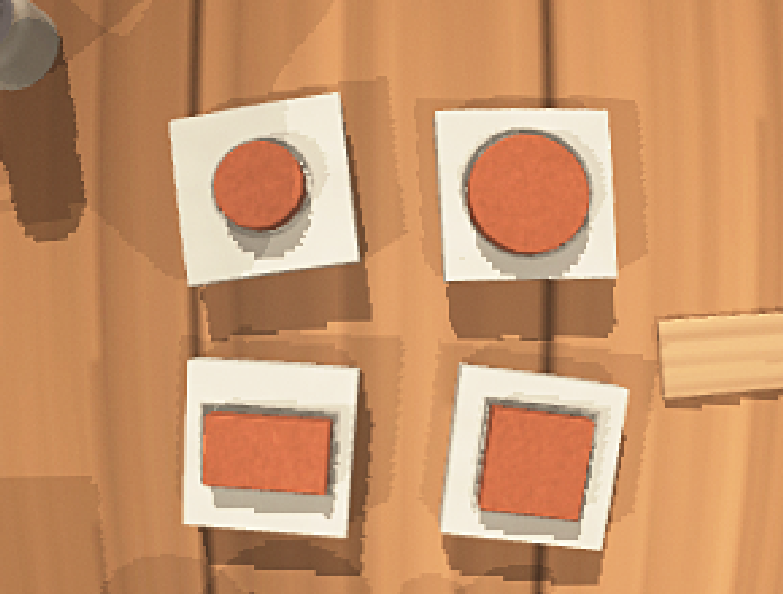

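Run:
```python
from h import *
print(ticket.finish_job())
```

```text
the job is handed in; nothing more can be done
None
```

I laid all four blanks in their matching setters, read each with the thermometer in the order asked, and hung it back on its rest. I handed the job in at about 60 s of the 210 s allowed; no verdict was reported.

- **Seating:** each blank went down to its seated height with about 1 N or less on the wrist. The last overhead picture shows all four lying in their recesses. Their centres are within about 2.5 mm of the setter centres. The large disc is furthest off in that picture, 2.4 mm in y, which is close to its 2.5 mm clearance.
- **Readings:** I held still for at least 2.5 s over each blank. The spot worked out from the arm pose was within 0.5 mm of the centre I was aiming for, with the beam vertical. The blank centres I aimed at are good only to about 2 mm, the camera calibration. The scene view of the lens agreed with the arm pose to about a pixel.
- **Thermometer:** it did not shift in the grip between the first and last reading. Back on the rest, its cap is within 0.5 mm and 0.1° of where it hung before.
- **Bystanders:** the pictures show none of the other things on the bench moved. No blank was knocked aside and I saw no slackening of the grip.
- **Measurement disagreement:** the camera views disagreed with each other by up to about 1.6 mm on blank positions. I therefore measured the last blanks with the camera almost straight above them, and shifted the oblong and square blanks 0.8 mm in y before lowering them.

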